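# Push the stuck chill plug out of a welded bush

## Robot

A 6-joint arm with a two-finger parallel gripper is mounted at the origin on the work surface. World frame = base frame: x ahead of the robot, y to its left, z up, the work surface at z = 0. Lengths are in mm, angles in degrees, forces in N, time in s.
With the tool pointing down it reaches from about 350 to 925 mm from the base axis. Payload 6.4 kg.
Tool frame: the origin (TCP) lies between the finger pads; the fingertips stand 22 mm ahead of it and the grasp point (between the pads) lies 3 mm ahead of it; z points along the fingers, x is the direction in which the jaws open and shut, and the axes are right-handed (so a half turn about z gives the same grasp; the last joint's range is limited). The gripper opens to 94 mm and grips with 3 to 60 N. Pads are 16 mm wide; open, the fingers measure 119 mm over their backs; the gripper's body (75 mm by 177 mm) begins 78 mm behind the grasp point.
Start: joints at [-81.308, 14.043, 89.255, -0, 76.702, -9.975], TCP at [208.048, -615.816, 227.455] pointing down, gripper open.
Joint ranges: [-179.41, 179.41], [-58.25, 129.5], [7.25, 145.43], [-54.29, 234.29], [11.92, 165.04], [-157.13, 157.13]. Speed limits (degrees/s): [147.25, 147.25, 180, 180, 180, 180].

## Interface

Orientations are given as a 3x3 rotation matrix whose columns are the frame's x, y, z axes.
In Python, from plant import arm, optics, cut_out, mark_of gives the robot as it stands. The module is installed in compiled form; this text tells all that it offers.
- The arm moves only by the shell command python3 -m handwheel 'ROWS' [OPENING] [FORCE]. ROWS is text: rows parted by semicolons, each of 4 numbers parted by spaces: the shift along the world's x, y, z in m, then the turn about the world's z in rad. A call has exactly 8 rows; each row is the pose to reach, as a shift and turn from the pose measured when the call began; what a row does not reach only later rows make up. A row lasts 1/12 s, in which the tool goes at most 41.7 mm and 7.16 degrees, less where a joint would pass 70% of its speed; a pose out of reach is approached as far as the arm can. A call with a gripper value outside its range is refused whole. OPENING is the closure in counts, from 0 (fully open) to 255 (shut), set as the call begins (- or left out, the last holds). The fingers move at their own pace and stop on an object; FORCE is the grip in N (left out, the last holds). Time passes only in rows, so rows that repeat a pose let the fingers close, or fill a call up. It gives the time, the measured TCP pose, the force and the opening at its end, in the units of the state.
- arm.get_obs(): the state, without advancing time (a new reading comes with each control period).
- optics.camera(name): name is "side" or "top"; returns the picture (420x560x3 uint8, red, green, blue); there is no depth.
- optics.calibration(name): a dict with "vertical_fov" (degrees; the focal length in pixels is half the picture's height over the tangent of half this angle, whatever the lens; pixels are square), "cx", "cy" (the principal point, pixels), "pose" (4x4, takes a point from camera to world coordinates). Camera axes: x right, y down, z forward; pixel columns grow to the right and rows downward; lengths in mm; the calibration is good to about 2 mm. A picture is of the moment at which its call begins. calibration takes no time and is no camera call.
- arm.hand_in(): hands the job in, once; it reports no verdict.
Trained networks look in the newest picture that a camera, given by its name, has taken for a name from the list of things; names that differ only in an ending like _2 or _b are one class to them, and where a whole thing is asked for, a point or a joint stands for the part that bears it (a point fixed in the world has none). Each returns a list of dicts, best first, with "confidence" (0 to 1); they miss things now and then, are a little off and sometimes report something else, mostly with a low value. They report only what shows in the picture. A call takes as long as a camera call. They do not tell look-alikes from the thing itself.
- cut_out(label, camera): "pixels" (420x560 bool, what is visible of it) and "position" ([column, row] in pixels, amid what is visible of it).
- mark_of(label, camera): "position" ([column, row] in pixels: a listed point, or the origin of a listed thing).
The state is a dict: "t": time; "joint_pos": joint angles; "joint_vel": joint speeds; "tau": joint torques, N m; "tool_pos": TCP position; "ee_rot": TCP orientation; "contact_force": force on the tool from outside, world axes, zero at the start; "wrist_torque": the same for the moment, N m; "gripper_width": opening from 0.0 (shut) to 1.0 (fully open).
Only numpy, scipy, OpenCV 4.12 (cv2) and the standard library are available. Lean on these libraries where they do the work, as an engineer would, in place of code of your own. Each camera call takes 0.05 s, during which the arm holds its last target.

## Task

The copper chill plug is stuck in the bush tube of the welded arm. Take the push bar from its rest, feel its nose past the icicle of weld metal in the tube's upper mouth, and push the plug out of the lower end into the blue catch tray, until the bar's shoulder sits on the tube; then draw the bar out and lay it back in its rest as it lay before. Never ram the bar against the tube or the plug, touch the plug with the bar alone, and do not shift the tray, cup, brush or spare bush.

Things in the scene. Friction and masses are not known exactly. Their poses are not given: they have to be found in the camera images.
- workpiece: Welded suspension arm clamped immovably in a fixture; its bush is a bare steel tube, outer diameter 44, bore 30, length 60 mm, open at both ends. Origin: middle of the tube on the bore axis; own x along the bore to the upper mouth, rising 30 degrees above level; y level; z square to both, upward. The arm (web 12 mm thick, then a ball-joint ring) runs from the tube to y = -228 mm.
- fixture: Dark steel weld fixture that carries the workpiece, fixed to the table; origin on the table straight below the workpiece's origin, same yaw. Base plate 15 mm high, x 6 to 170, y -260 to 50 mm. Toggle clamp with red handle at y -137 to -93 mm, under 60 mm above the bore axis plane. Nothing else stands behind the mouth.
- bush_mouth (a point): Centre of the tube's upper mouth, where the bar goes in: 30 mm along +x of workpiece. A hard dark icicle of weld metal, 4 mm thick, juts radially 10.6 mm into the bore just inside the mouth (1 to 6 mm deep), at an unknown place round the edge that no reading gives. It blocks the centred rod; held 4 to 7 mm off the axis, on the side away from the icicle, the rod goes past it.
- bush_exit (a point): Centre of the tube's lower end, where the plug must come out: 30 mm along -x of workpiece, some 125 mm above the table, over the tray.
- plug: Copper plug, diameter 28, length 30 mm, about 165 g, in the tube at the start, its rear 11 to 21 mm below the mouth. Origin at its centre, own x along its length. Stuck: the bore grips it; it takes about 7 to 14 N (varies) to slide it until its rear is 18 mm past the tube's middle, where it comes loose; it may then hang in the tube until pushed fully out.
- bar: Push bar, 148 mm, about 0.4 kg. Origin on its axis near its centre of mass; own x along the bar, away from the nose. Orange grip, diameter 26, x -26 to +50 mm; steel shoulder disc, diameter 44, x -34 to -26 mm; bright rod, diameter 16, x -34 to the flat nose at x -98 mm (edge bevelled 1 mm). At the start level in its rest, axis 55 mm above the table; the grip at the origin is free on both sides.
- bar_nose (a point): Centre of the bar's flat nose, 98 mm along -x of bar.
- rest: Green two-vee rest, fixed to the table; origin at its underside. The bar lies level in the vees along the rest's own x, nose to -x, its origin 55 mm above the rest's origin. Vee plates 6 mm thick, about 42 mm wide: at x = -70 mm (under the rod, tips 62 mm above the table) and x = +40 mm (under the grip, tips 55 mm above the table).
- tray: Blue open catch tray, 140 x 130 mm, 45 mm high, 4 mm walls, standing loose on the table below the tube's lower end. Origin at the centre of its underside, axes along its sides.
- tip_cup: Grey cup, 72 mm wide, 70 mm high, loose bystander. Origin at the centre of its underside.
- brush: Brush, 200 mm long, lying loose, bystander. Origin under its middle, own x along it.
- spare_bush: Spare bush tube, outer diameter 44 mm, 60 mm high, standing loose on end, bystander. Origin at the centre of its underside.
- bar_shoulder (a point): Centre of the shoulder's front face, 34 mm along -x of bar; with the bar fully in it sits on the tube's mouth, and the nose is 4 mm past the lower end.
Things that resemble listed ones, but are neither listed nor needed, are in the scene too. What is meant by the rest is not purple, and is the larger of those in its own colour. Of the things that look like the tray, take the one that is farthest from the robot's base at the start.

How it is judged:
By the outcome, as a careful person would: the job done as asked, in the order asked, and still so for the second after the job is handed in, with the robot touching nothing.
It also fails if it takes over 58 s, if anything falls off the work surface, if the arm or the gripper's body presses on something with over 40 N, if the wrist force passes 120 N, or if a joint passes its speed limit or range.

## Working session

There is one attempt and no reset: what is moved stays moved. The work goes in short steps, Python scripts to look and compute and a shell command to move; the robot and the scene stay as the last step left them, time stands still between calls to the robot, and variables do not carry over. Pictures are saved under pics/ and viewed, and the job is handed in when it is done.

```bash
ls -la; mkdir -p pics; python3 - <<'E'
from plant import arm, optics
import cv2
print(arm.get_obs())
for n in("side","top"):
    im=optics.camera(n); cv2.imwrite(f"pics/{n}0.png",im[:,:,::-1]); print(n,optics.calibration(n))
E
```

```text
total 12
drwxr-xr-x  3 agent agent 4096 Dec  7 08:11 .
drwxr-xr-x 23 root  root  4096 Dec  7 08:11 ..
drwxr-xr-x  2 agent agent 4096 Dec  7 08:11 pics
{'t': 0.0, 'joint_pos': array([-8.13089415e+01,  1.40832263e+01,  8.93211341e+01,  8.41440928e-04,
        7.67007003e+01, -9.97557769e+00]), 'joint_vel': array([ 0.08457346,  0.07735849, -0.01638485,  0.03416729, -0.02223854,
        0.06794629]), 'tau': array([ 8.32743103e-05, -4.15833843e+01, -3.14599764e+01,  6.85073063e-02,
        3.32361879e-02, -1.41436690e-04]), 'tool_pos': array([ 207.96383224, -615.27572558,  226.39071734]), 'ee_rot': array([[ 3.20057918e-01, -9.47397942e-01, -2.62949141e-04],
       [-9.47396262e-01, -3.20057854e-01,  1.81475837e-03],
       [-1.80345728e-03, -3.31710750e-04, -9.99998319e-01]]), 'contact_force': array([-0.41505502,  0.09437324, -0.21463153]), 'wrist_torque': array([ 0.01268474, -0.04036769, -0.00240364]), 'gripper_width': 0.997463959200569}
side {'vertical_fov': 55.81277910890066, 'cx': 279.14633441433705, 'cy': 217.04003540210286, 'pose': array([[-9.89190602e-01, -9.36758738e-02,  1.12813043e-01,
         4.11257222e+02],
       [-1.45963474e-01,  5.55465490e-01, -8.18628581e-01,
         1.00174056e+03],
       [ 1.40219952e-02, -8.26246283e-01, -5.63134499e-01,
         7.14090098e+02],
       [ 0.00000000e+00,  0.00000000e+00,  0.00000000e+00,
         1.00000000e+00]])}
top {'vertical_fov': 49.159953142653805, 'cx': 278.30135985550686, 'cy': 216.71132292554077, 'pose': array([[ 2.09986612e-02, -9.99478661e-01,  2.45247166e-02,
         4.79075375e+02],
       [-9.99779054e-01, -2.10156090e-02, -4.33487023e-04,
         1.30970628e+02],
       [ 9.48662885e-04, -2.45101953e-02, -9.99699130e-01,
         1.10748236e+03],
       [ 0.00000000e+00,  0.00000000e+00,  0.00000000e+00,
         1.00000000e+00]])}
```

View pics/side0.png

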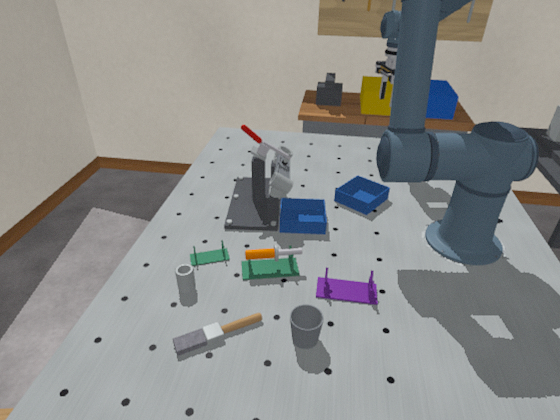

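View pics/top0.png

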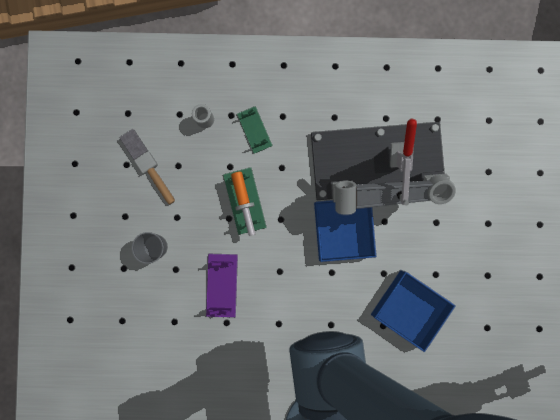

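```bash
cat > h.py <<'E'
import numpy as np, cv2
from plant import arm, optics, cut_out, mark_of
def cam(n):
    c=optics.calibration(n); f=210/np.tan(np.radians(c["vertical_fov"]/2)); return c,f
def ray(n,p):
    c,f=cam(n); P=np.array(c["pose"]); d=np.array([(p[0]-c["cx"])/f,(p[1]-c["cy"])/f,1.]); d=P[:3,:3]@d
    return P[:3,3],d/np.linalg.norm(d)
def proj(n,X):
    c,f=cam(n); P=np.array(c["pose"]); q=(np.atleast_2d(X)-P[:3,3])@P[:3,:3]
    return np.c_[f*q[:,0]/q[:,2]+c["cx"],f*q[:,1]/q[:,2]+c["cy"]]
def atz(n,p,z):
    o,d=ray(n,p); return o+d*(z-o[2])/d[2]
def tri(ps,pt):
    o1,d1=ray("side",ps);o2,d2=ray("top",pt)
    A=np.c_[d1,-d2]; s=np.linalg.lstsq(A,o2-o1,rcond=None)[0]
    a=o1+s[0]*d1;b=o2+s[1]*d2
    return (a+b)/2,np.linalg.norm(a-b)
E
python3 - <<'E'
from h import *
np.set_printoptions(precision=1,suppress=True)
for n in("side","top"): optics.camera(n)
R={}
for l in["workpiece","bush_mouth","bush_exit","bar","bar_nose","bar_shoulder","rest","tray","fixture","plug","tip_cup","spare_bush","brush"]:
    for n in("side","top"):
        r=mark_of(l,n); R[l,n]=r
        print(l,n,[(np.round(x["position"],1).tolist(),round(x["confidence"],2)) for x in r[:4]])
    if R[l,"side"] and R[l,"top"]: print("   tri",*tri(R[l,"side"][0]["position"],R[l,"top"][0]["position"]))
E
```

```text
workpiece side [([283.2, 184.0], 0.61)]
workpiece top [([343.5, 196.4], 0.62)]
   tri [544.3  -6.6 139. ] 8.757421256442695
bush_mouth side [([273.7, 179.3], 0.85), ([292.9, 184.4], 0.37)]
bush_mouth top [([345.2, 185.1], 0.93)]
   tri [569.9  -7.8 151.4] 3.0666694058980557
bush_exit side [([291.7, 185.7], 0.59)]
bush_exit top [([348.9, 209.3], 0.86)]
   tri [519.1 -20.1 127.9] 6.08313545959448
bar side [([264.7, 249.5], 0.6), ([269.9, 179.9], 0.19)]
bar top [([238.7, 193.6], 0.98), ([153.2, 246.2], 0.55)]
   tri [554.8 221.   72.2] 0.020488259279478414
bar_nose side [([301.8, 251.8], 0.55)]
bar_nose top [([250.4, 237.6], 0.82)]
   tri [458.4 193.6  55.2] 5.485353463526635
bar_shoulder side [([278.7, 252.4], 0.79), ([270.8, 178.3], 0.4), ([301.6, 220.4], 0.31)]
bar_shoulder top [([243.2, 206.6], 0.93)]
   tri [523.  210.9  59. ] 6.369927101743243
rest side [([338.7, 291.7], 0.93), ([263.7, 269.3], 0.87), ([211.4, 257.1], 0.84), ([264.5, 253.3], 0.67)]
rest top [([243.5, 193.3], 0.93), ([225.3, 278.5], 0.65)]
   tri [459.1 230.4 -17. ] 207.7814673771995
tray side [([302.6, 220.4], 0.88), ([362.5, 198.5], 0.8)]
tray top [([407.4, 307.4], 0.91), ([340.1, 231.0], 0.85), ([243.9, 193.8], 0.5), ([157.1, 247.8], 0.33)]
   tri [ 387.4 -172.8  -60.7] 207.5776194410607
fixture side [([280.3, 221.4], 0.65)]
fixture top [([337.5, 198.7], 0.96), ([242.7, 193.6], 0.64)]
   tri [549.9 -11.7   0.7] 5.676631808909119
plug side []
plug top []
tip_cup side [([306.5, 338.2], 0.61)]
tip_cup top [([154.7, 246.1], 0.94)]
   tri [427.2 426.    2.1] 4.0998062458676525
spare_bush side []
spare_bush top [([205.0, 120.4], 0.87)]
brush side [([216.8, 329.8], 0.59)]
brush top [([147.0, 168.9], 0.8), ([242.6, 191.4], 0.26)]
   tri [617.3 446.3  17.2] 8.562790681645264
```

```bash
python3 - <<'E'
import cv2
t=cv2.imread("pics/top0.png"); s=cv2.imread("pics/side0.png")
a=cv2.resize(t[170:240,310:400],None,fx=8,fy=8,interpolation=cv2.INTER_CUBIC);cv2.imwrite("pics/tube_t.png",a)
a=cv2.resize(t[160:245,210:285],None,fx=7,fy=7,interpolation=cv2.INTER_CUBIC);
b=cv2.resize(s[235:290,235:310],None,fx=7,fy=7,interpolation=cv2.INTER_CUBIC);cv2.imwrite("pics/bar_t.png",a);cv2.imwrite("pics/bar_s.png",b)
E
```

```text
(no output)
```

View pics/tube_t.png

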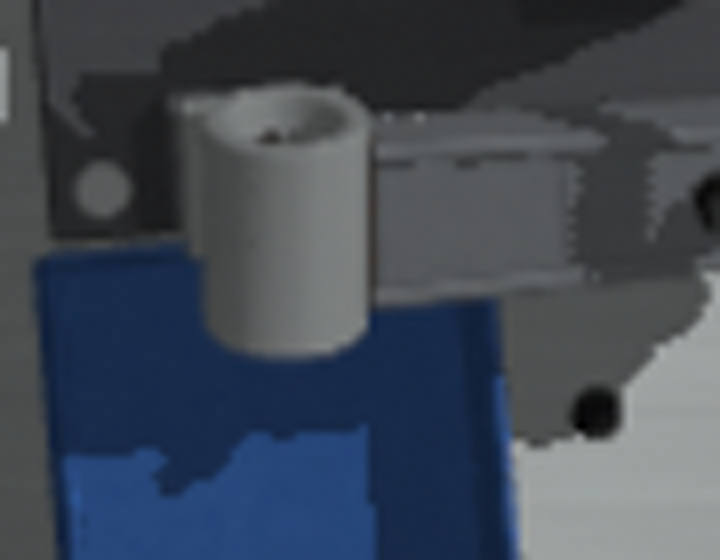

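View pics/bar_t.png

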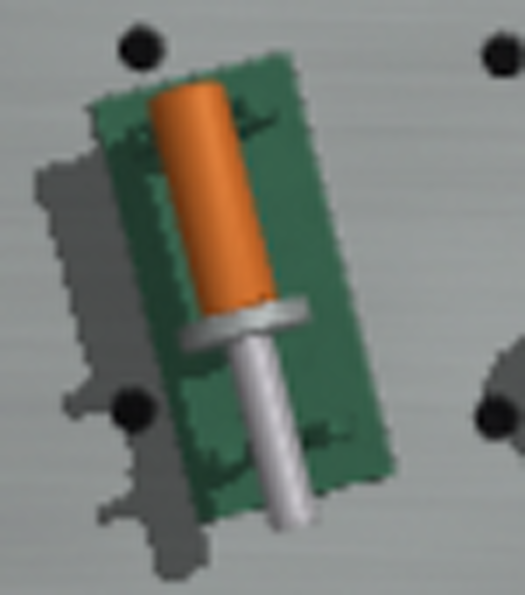

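View pics/bar_s.png

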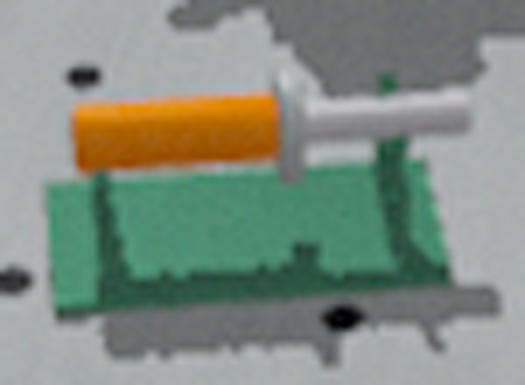

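```bash
python3 - <<'E'
from h import *
np.set_printoptions(precision=2,suppress=True)
ims=[optics.camera("top").astype(float) for _ in range(4)]
print("noise",np.std(ims,axis=0).mean())
t=np.mean(ims,0); s=optics.camera("side").astype(float)
cv2.imwrite("pics/top_avg.png",t[:,:,::-1].astype(np.uint8))
# mouth crop
c=t[176:200,330:362]; c=np.clip((c-20)*1.4,0,255).astype(np.uint8)
cv2.imwrite("pics/mouth.png",cv2.resize(c[:,:,::-1],None,fx=24,fy=24,interpolation=cv2.INTER_NEAREST))
# orange grip
def seg(im,box):
    x0,y0,x1,y1=box; m=np.zeros(im.shape[:2],bool); 
    h=cv2.cvtColor(im.astype(np.uint8),cv2.COLOR_RGB2HSV); o=(h[:,:,0]<18)&(h[:,:,1]>150)&(h[:,:,2]>100)
    m[y0:y1,x0:x1]=o[y0:y1,x0:x1]; return m
for n,im,b in(("top",t,(225,165,260,215)),("side",s,(235,240,290,270))):
    m=seg(im,b); p=np.argwhere(m)[:,::-1].astype(float); ce=p.mean(0); u=np.linalg.svd(p-ce)[2][0] if False else np.linalg.eigh(np.cov(p.T))[1][:,1]
    e=(p-ce)@u; print(n,len(p),ce,u,e.min(),e.max())
    if n=="top":
        X0=atz("top",ce,55); 
        A=atz("top",ce+20*u,55);B=atz("top",ce-20*u,55); d=A-B; d/=np.linalg.norm(d); print("grip centre",X0,"dir",d,np.degrees(np.arctan2(d[1],d[0])), "len",(e.max()-e.min())*np.linalg.norm(A-B)/40)
c=cut_out("bar","top")[0]; m=c["pixels"]; p=np.argwhere(m)[:,::-1].astype(float); ce=p.mean(0);u=np.linalg.eigh(np.cov(p.T))[1][:,1]
A=atz("top",ce+20*u,55);B=atz("top",ce-20*u,55); d=A-B; print("cutout",len(p),ce,atz("top",ce,55),np.degrees(np.arctan2(d[1],d[0])))
E
```

```text
noise 0.2902564837110033
top 342 [240.   187.71] [0.24 0.97] -16.451459151988026 16.05016045701775
grip centre [569.66 219.86  55.  ] dir [-0.96 -0.27  0.  ] -164.6273674308802 len 74.8056835424654
side 202 [259.53 254.23] [-1.    0.04] -14.581666816603652 13.662264970807112
cutout 650 [243.07 200.23] [541.02 212.14  55.  ] -164.30131329456313
```

View pics/mouth.png

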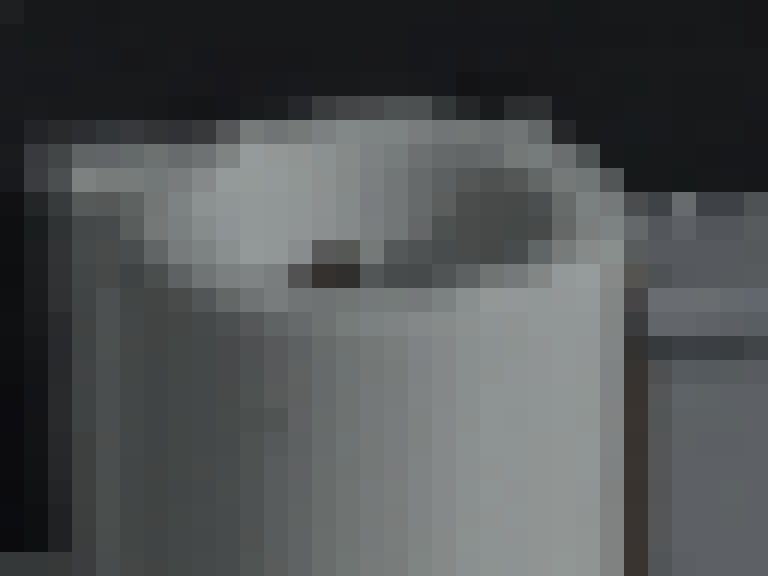

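```bash
python3 - <<'E'
import cv2,numpy as np
t=cv2.imread("pics/top_avg.png")[:,:,::-1]
for r in range(179,190): print(r,' '.join("%3d,%3d,%3d"%tuple(t[r,c]) for c in range(335,356)))
E
```

```text
179  37, 38, 39  37, 38, 39  36, 37, 39  37, 37, 39  36, 37, 39  37, 37, 39  37, 37, 39  37, 38, 40  37, 38, 39  37, 38, 39  38, 38, 39  37, 38, 40  37, 38, 39  37, 37, 39  34, 34, 36  34, 35, 36  34, 35, 37  36, 36, 38  36, 37, 39  37, 38, 38  37, 37, 39
180  37, 38, 39  36, 37, 39  34, 35, 37  34, 35, 37  35, 36, 38  37, 38, 40  39, 40, 41  47, 48, 50  61, 63, 64  68, 69, 70  71, 72, 73  76, 78, 79  74, 77, 78  57, 59, 60  46, 47, 48  39, 39, 41  51, 52, 54  52, 54, 55  36, 37, 39  36, 37, 39  36, 37, 39
181  59, 61, 63  56, 57, 58  54, 56, 58  59, 61, 62  80, 82, 82 105,107,107 100,103,103 104,107,107 109,112,111 113,116,116 110,114,114 110,113,113 106,109,109 101,104,104 101,104,104  98,101,101 101,104,104  91, 94, 94  46, 48, 49  37, 38, 39  37, 38, 40
182  92, 95, 95  98,102,101  93, 97, 97  99,102,102 111,114,114 127,130,130 125,129,128 123,126,126 119,123,123 116,119,119 109,112,112 105,108,108  98,100,100  93, 95, 96  90, 93, 93  93, 96, 95 103,106,105 105,108,108  96, 99, 98  76, 78, 79  37, 38, 39
183 105,108,107 102,105,105 105,109,108 115,118,118 126,130,129 125,130,129 
[... 1015 characters left out ...]
,113,114 107,110,109  79, 79, 78  57, 55, 53  55, 54, 53  79, 82, 82  71, 74, 73  71, 73, 73  78, 80, 80  87, 89, 89 100,104,103 104,107,107 113,117,116 125,129,129 127,132,131 115,118,117
188  67, 70, 69  67, 69, 69  72, 74, 73  79, 82, 82  91, 93, 93  99,102,102 106,108,108 101,103,103  99,102,101 100,104,103 103,107,106 104,108,107 104,107,107 109,112,112 118,122,121 125,129,128 125,128,128 124,128,128 125,128,129 125,128,128 113,115,115
189  69, 71, 71  66, 68, 68  68, 70, 69  70, 72, 72  74, 76, 77  80, 82, 83  88, 90, 91  93, 96, 96  99,102,102 105,109,107 108,111,111 111,114,114 114,117,118 117,119,119 120,124,123 122,126,125 122,126,125 123,127,128 124,128,128 124,127,127 112,115,114
```

```bash
cat > wp.py <<'E'
from h import *
def R(y,p=30):
    y=np.radians(y);p=np.radians(p)
    x=np.array([np.cos(y)*np.cos(p),np.sin(y)*np.cos(p),np.sin(p)]);yy=np.array([-np.sin(y),np.cos(y),0]);return np.c_[x,yy,np.cross(x,yy)]
def circ(o,r,xx,M,n=60):
    a=np.linspace(0,2*np.pi,n,endpoint=False);return o+(M@np.c_[np.full(n,xx),r*np.cos(a),r*np.sin(a)].T).T
def overlay(o,yaw,imgs,tag,box={"top":(300,110,400,215),"side":(215,120,335,245)},k=6):
    M=R(yaw);M0=R(yaw,0);b=np.array([o[0],o[1],0])
    for n in("top","side"):
        x0,y0,x1,y1=box[n];im=cv2.resize(imgs[n][y0:y1,x0:x1],None,fx=k,fy=k,interpolation=cv2.INTER_CUBIC)
        def dr(P,c,cl=True):
            q=((proj(n,P)-[x0,y0]+.5)*k).astype(np.int32);cv2.polylines(im,[q],cl,c,1,cv2.LINE_AA)
        dr(circ(o,22,30,M),(0,0,255));dr(circ(o,15,30,M),(0,255,255));dr(circ(o,22,-30,M),(0,0,255))
        dr(b+(M0@np.array([[6,-260,15],[170,-260,15],[170,50,15],[6,50,15]]).T).T,(0,255,0))
        cv2.imwrite(f"pics/ov_{n}_{tag}.png",im)
E
python3 - <<'E'
from wp import *
imgs={n:optics.camera(n)[:,:,::-1].copy() for n in("top","side")}
for n in imgs: cv2.imwrite(f"pics/now_{n}.png",imgs[n])
overlay(np.array([544.,-11.,140.]),6,imgs,"a")
E
```

```text
(no output)
```

View pics/ov_top_a.png

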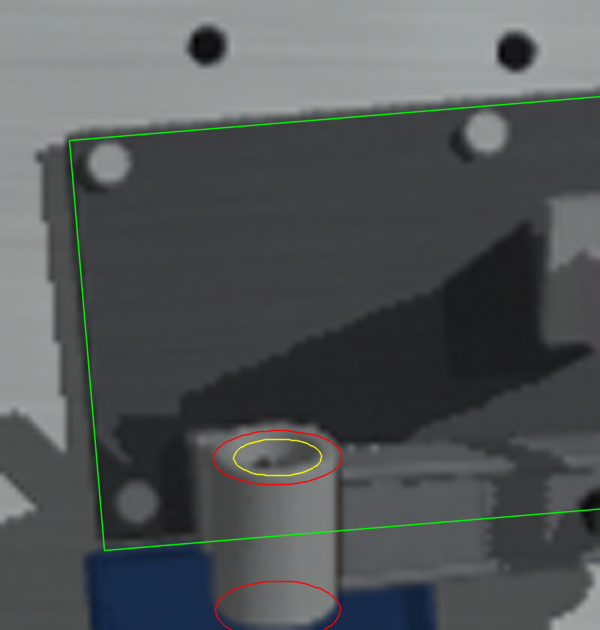

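View pics/ov_side_a.png

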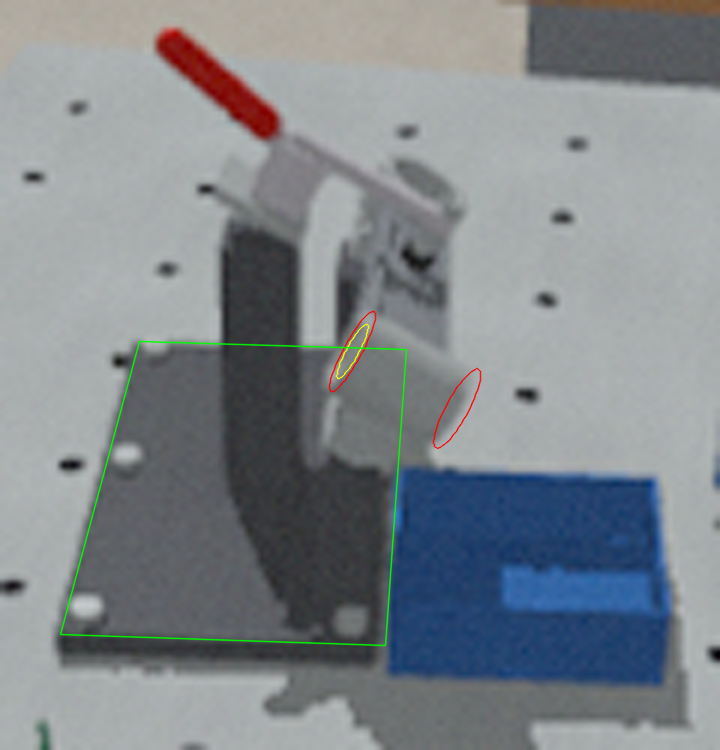

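```bash
python3 - <<'E'
import cv2,numpy as np
s=cv2.imread("pics/now_side.png")[165:205,260:305]
s=np.clip((s.astype(float)-30)*1.3,0,255).astype(np.uint8)
cv2.imwrite("pics/tube_s.png",cv2.resize(s,None,fx=15,fy=15,interpolation=cv2.INTER_NEAREST))
E
```

```text
(no output)
```

View pics/tube_s.png

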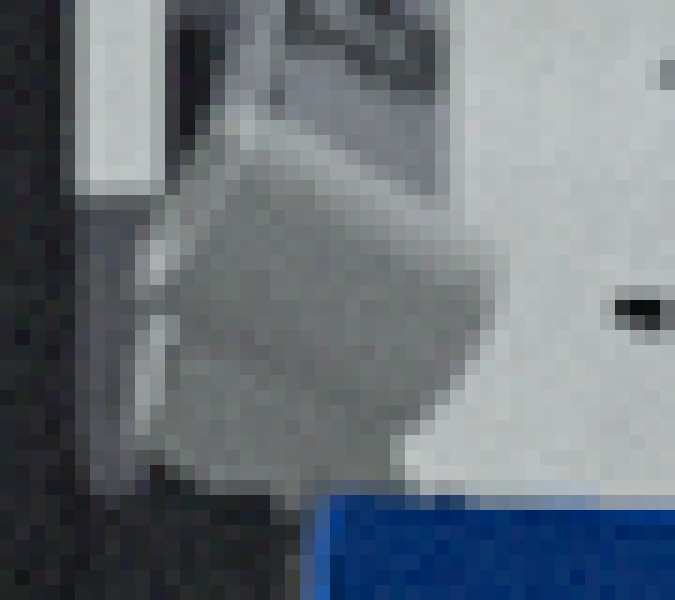

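```bash
python3 - <<'E'
from wp import *
imgs={n:cv2.imread(f"pics/now_{n}.png") for n in("top","side")}
overlay(np.array([546.,-10.3,140.]),6,imgs,"b",{"top":(325,170,375,220),"side":(255,160,310,205)},12)
a=[cv2.resize(cv2.imread(f"pics/ov_{n}_b.png"),None,fx=.66,fy=.66) for n in("top","side")]
h=min(x.shape[0] for x in a); cv2.imwrite("pics/ov_b.png",np.hstack([x[:h] for x in a]))
E
```

```text
(no output)
```

View pics/ov_b.png

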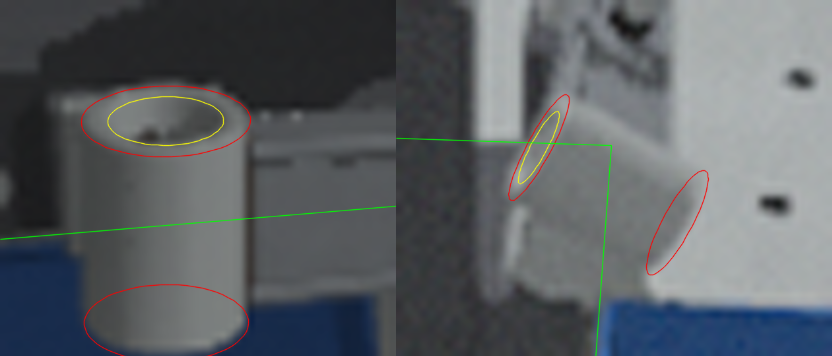

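```bash
python3 -m handwheel '0.016 0.036 0.01 0;0.032 0.072 0.02 0;0.048 0.108 0.03 0;0.064 0.144 0.04 0;0.08 0.18 0.05 0;0.097 0.216 0.06 -0.02;0.113 0.252 0.06 -0.04;0.13 0.29 0.06 -0.056' 0
```

```text
t: 2.57
tool_pos: [338.6, -324.5, 288.5]
ee_rot: [[0.265, -0.964, 0.001], [-0.964, -0.265, -0.002], [0.002, -0.001, -1.0]]
contact_force: [0.3, 1.2, 0.2]
gripper_width: 1.0
```

```bash
python3 -m handwheel '0.016 0.037 0 0;0.032 0.074 0 0;0.048 0.111 0 0;0.064 0.148 0 0;0.08 0.185 0 0;0.096 0.222 0 0;0.112 0.259 0 0;0.128 0.296 0 0'; python3 -m handwheel '0.016 0.036 0 0;0.032 0.072 0 0;0.048 0.108 -0.015 0;0.064 0.144 -0.04 0;0.08 0.18 -0.065 0;0.096 0.216 -0.09 0;0.112 0.251 -0.11 0;0.112 0.251 -0.14 0'
```

```text
t: 3.23
tool_pos: [467.0, -26.5, 289.0]
ee_rot: [[0.265, -0.964, 0.002], [-0.964, -0.265, -0.002], [0.003, -0.002, -1.0]]
contact_force: [0.8, -0.7, 0.8]
gripper_width: 1.001
t: 3.9
tool_pos: [582.4, 228.6, 151.6]
ee_rot: [[0.268, -0.963, 0.011], [-0.964, -0.268, 0.0], [0.003, -0.01, -1.0]]
contact_force: [1.0, 0.1, 0.5]
gripper_width: 0.999
```

```bash
python3 -m handwheel '-0.003 -0.005 -0.01 0;-0.004 -0.006 -0.03 0;-0.004 -0.006 -0.05 0;-0.004 -0.006 -0.065 0;-0.004 -0.006 -0.075 0;-0.004 -0.006 -0.075 0;-0.004 -0.006 -0.075 0;-0.004 -0.006 -0.075 0'; python3 - <<'E'
from h import *
ims=[]
for n,(x0,y0,x1,y1) in(("top",(205,150,305,250)),("side",(215,200,325,300))):
    im=optics.camera(n)[:,:,::-1]; ims.append(cv2.resize(im[y0:y1,x0:x1],(400,400),interpolation=cv2.INTER_CUBIC))
cv2.imwrite("pics/g1.png",np.hstack(ims))
E
```

```text
t: 4.57
tool_pos: [579.4, 222.5, 78.3]
ee_rot: [[0.267, -0.964, 0.013], [-0.964, -0.267, 0.0], [0.003, -0.013, -1.0]]
contact_force: [0.1, -0.5, 0.6]
gripper_width: 0.998
```

View pics/g1.png

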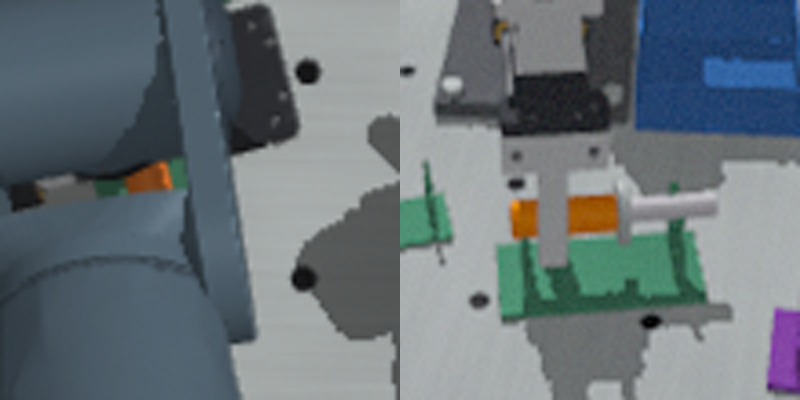

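```bash
python3 -m handwheel '0 0 -0.005 0;0 0 -0.01 0;0 0 -0.015 0;0 0 -0.02 0;-0.001 0 -0.021 0;-0.001 0 -0.021 0;-0.001 0 -0.021 0;-0.001 0 -0.021 0'; python3 -m handwheel '0 0 0 0;0 0 0 0;0 0 0 0;0 0 0 0;0 0 0 0;0 0 0 0;0 0 0 0;0 0 0 0' 255 3
```

```text
t: 5.33
tool_pos: [578.6, 222.7, 57.5]
ee_rot: [[0.267, -0.963, 0.014], [-0.964, -0.267, 0.001], [0.003, -0.014, -1.0]]
contact_force: [0.4, -0.1, -0.1]
gripper_width: 1.001
t: 6.0
tool_pos: [578.6, 222.7, 57.5]
ee_rot: [[0.267, -0.963, 0.014], [-0.964, -0.267, 0.001], [0.003, -0.013, -1.0]]
contact_force: [0.1, -1.0, 0.7]
gripper_width: 0.467
```

```bash
python3 -m handwheel '0 0 0 0;0 0 0 0;0 0 0 0;0 0 0 0;0 0 0.002 0;0 0 0.004 0;0 0 0.006 0;0 0 0.008 0' 255 3
```

```text
t: 6.67
tool_pos: [577.9, 222.6, 65.1]
ee_rot: [[0.268, -0.963, 0.012], [-0.964, -0.268, 0.0], [0.003, -0.012, -1.0]]
contact_force: [-0.9, 0.2, -3.0]
gripper_width: 0.278
```

```bash
python3 -m handwheel '0 0 0.003 0;-0.001 0 0.006 0;-0.001 0 0.009 0;-0.002 0 0.012 0;-0.003 -0.001 0.015 0;-0.004 -0.001 0.018 0;-0.004 -0.001 0.021 0;-0.005 -0.001 0.023 0'; cat > v.py <<'E'
from h import *
import sys
x0,y0,x1,y1=[int(a) for a in sys.argv[2:6]]; n=sys.argv[6] if len(sys.argv)>6 else "side"
im=optics.camera(n)[:,:,::-1]; cv2.imwrite(f"pics/{sys.argv[1]}_full.png",im)
k=min(780/(x1-x0),580/(y1-y0)); cv2.imwrite(f"pics/{sys.argv[1]}.png",cv2.resize(im[y0:y1,x0:x1],None,fx=k,fy=k,interpolation=cv2.INTER_CUBIC)); print(k)
E
python3 v.py p1 225 200 325 290
```

```text
t: 7.33
tool_pos: [572.9, 221.6, 88.5]
ee_rot: [[0.267, -0.963, 0.012], [-0.964, -0.268, 0.0], [0.003, -0.012, -1.0]]
contact_force: [-1.0, 0.7, -1.6]
gripper_width: 0.275
6.444444444444445
```

View pics/p1.png

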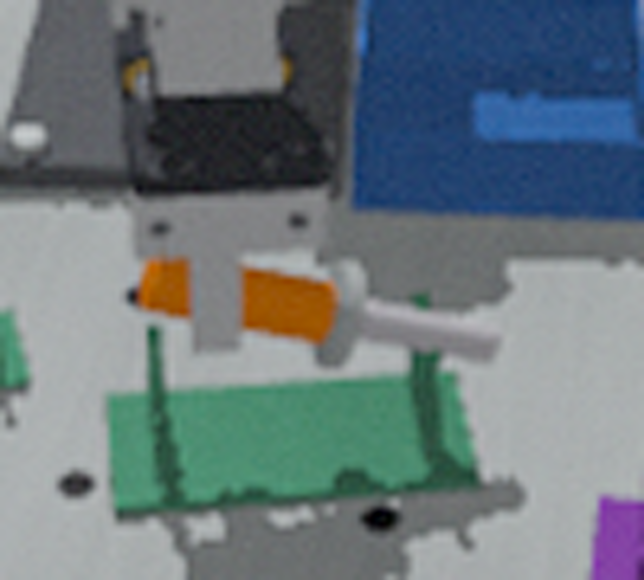

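```bash
python3 -m handwheel '-0.001 0 0.003 0;-0.002 -0.001 0.006 0;-0.003 -0.001 0.009 0;-0.004 -0.001 0.012 0;-0.005 -0.0015 0.015 0;-0.006 -0.002 0.018 0;-0.006 -0.002 0.018 0;-0.006 -0.002 0.018 0';python3 v.py p2 225 200 325 290
```

```text
t: 8.05
tool_pos: [567.2, 219.7, 107.2]
ee_rot: [[0.267, -0.963, 0.014], [-0.964, -0.268, 0.001], [0.003, -0.013, -1.0]]
contact_force: [-0.4, 0.3, -3.0]
gripper_width: 0.273
6.444444444444445
```

View pics/p2.png

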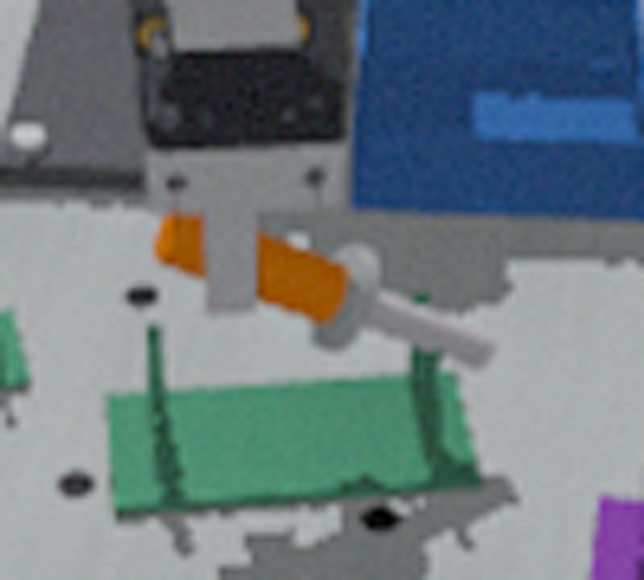

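```bash
cat > bar.py <<'E'
from wp import *
def bar_overlay(src,out,g,yaw,pitch,s,box,dx=(0,0,0),mouth=None):
    im=cv2.imread(src);x0,y0,x1,y1=box;k=min(780/(x1-x0),580/(y1-y0))
    im=cv2.resize(im[y0:y1,x0:x1],None,fx=k,fy=k,interpolation=cv2.INTER_CUBIC)
    M=R(yaw,pitch);o=np.array(g)+dx-M[:,0]*s
    def dr(P,c,cl=True):
        q=((proj("side",P)-[x0,y0]+.5)*k).astype(np.int32);cv2.polylines(im,[q],cl,c,1,cv2.LINE_AA)
    for xx,r in((50,13),(-26,13),(-26,22),(-34,22),(-34,8),(-98,8)): dr(circ(o,r,xx,M),(0,0,255))
    dr(o+np.outer([50,-98],M[:,0]),(255,255,0),False)
    if mouth is not None:
        W=R(mouth[1]); dr(circ(mouth[0],15,30,W),(0,255,255)); dr(circ(mouth[0],22,30,W),(0,255,0)); dr(circ(mouth[0],22,-30,W),(0,255,0))
    cv2.imwrite(out,im); return o
E
python3 - <<'E'
from bar import *
bar_overlay("pics/p2_full.png","pics/p2o.png",(567.2,219.7,104.2),15.6,30,20,(225,210,325,280))
E
```

View pics/p2o.png

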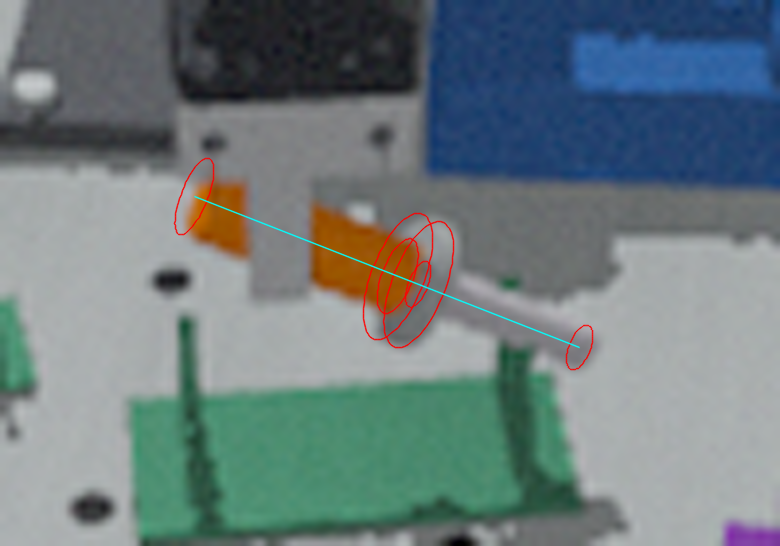

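```bash
cat > fitp.py <<'E'
from bar import *
from scipy.optimize import minimize
def hullmask(P,k,box):
    x0,y0,x1,y1=box;m=np.zeros(((y1-y0)*k,(x1-x0)*k),np.uint8)
    q=((proj("side",P)-[x0,y0]+.5)*k);cv2.fillConvexPoly(m,cv2.convexHull(q.astype(np.int32))[:,0],1);return m
def fit(src,g,yaw,box,s0=20,p0=30,rest=None):
    im=cv2.imread(src);x0,y0,x1,y1=box;k=6
    c=cv2.resize(im[y0:y1,x0:x1],None,fx=k,fy=k,interpolation=cv2.INTER_CUBIC)
    h=cv2.cvtColor(c,cv2.COLOR_BGR2HSV);o=((h[:,:,0]<20)&(h[:,:,1]>110)).astype(np.uint8)
    r=cv2.cvtColor(c,cv2.COLOR_BGR2RGB).astype(int)
    # ignore finger: columns between orange pieces
    col=o.sum(0);cs=np.where(col>4)[0];gap=[x for x in range(cs[0],cs[-1]) if col[x]<=4]
    W=np.ones_like(o,float)
    if gap: W[:,max(0,gap[0]-k):gap[-1]+k]=0
    def cost(v):
        p,s,dz=v; M=R(yaw,p);b=np.array(g)+[0,0,dz]-M[:,0]*s
        G=hullmask(np.r_[circ(b,13,50,M),circ(b,13,-26,M)],k,box)
        S=hullmask(np.r_[circ(b,22,-34,M),circ(b,22,-26,M)],k,box)
        G=G&(1-S)
        return (np.abs(G.astype(int)-o)*W).sum()/k/k
    best=None
    for p in range(p0-12,p0+13,3):
        q=minimize(cost,[p,s0,0],method="Nelder-Mead",options={"initial_simplex":[[p,s0,0],[p+3,s0,0],[p,s0+4,0],[p,s0,3]],"xatol":.05,"fatol":.05})
        if best is None or q.fun<best.fun: best=q
    return best.x,best.fun,o.sum()/k/k
E
python3 - <<'E'
from fitp import *
print(fit("pics/p2_full.png",(567.2,219.7,104.2),15.6,(225,210,325,280)))
print(fit("pics/p1_full.png",(572.9,221.6,85.5),15.6,(225,210,325,280),20,18))
im=cv2.imread("pics/side0.png")
print(fit("pics/side0.png",(557.3+19,216.6+5,55),15.6,(225,210,325,280),20,0))
E
```

```text
(array([27.33709617, 31.63058103, -2.13033274]), np.float64(44.27777777777778), np.float64(192.4722222222222))
(array([14.19388235, 29.54004643, -2.41749248]), np.float64(15.972222222222221), np.float64(197.25))Traceback (most recent call last):
  File "<stdin>", line 5, in <module>
  File "fitp.py", line 23, in fit
    q=minimize(cost,[p,s0,0],method="Nelder-Mead",options={"initial_simplex":[[p,s0,0],[p+3,s0,0],[p,s0+4,0],[p,s0,3]],"xatol":.05,"fatol":.05})
    res = _minimize_neldermead(fun, x0, args, callback, bounds=bounds,
                               **options)
    fsim[k] = func(sim[k])
              ~~~~^^^^^^^^
    fx = function(np.copy(x), *(wrapper_args + args))
  File "fitp.py", line 17, in cost
    G=hullmask(np.r_[circ(b,13,50,M),circ(b,13,-26,M)],k,box)
  File "fitp.py", line 5, in hullmask
    q=((proj("side",P)-[x0,y0]+.5)*k);cv2.fillConvexPoly(m,cv2.convexHull(q.astype(np.int32))[:,0],1);return m
        ~~~~^^^^^^^^^^
  File "h.py", line 9, in proj
    c,f=cam(n); P=np.array(c["pose"]); q=(np.atleast_2d(X)-P[:3,3])@P[:3,:3]
        ~~~^^^
  File "h.py", line 4, in cam
    c=optics.calibration(n); f=210/np.tan(np.radians(c["vertical_fov"]/2)); return c,f
ValueError: time passes only in moves, steps and waits
```

```bash
sed -i 's/        G=G&(1-S)//' fitp.py; python3 - <<'E'
from plant import optics; import pickle
pickle.dump({n:optics.calibration(n) for n in("side","top")},open("cal.pkl","wb"))
E
sed -i 's/^def cam(n):/import pickle\nCAL=pickle.load(open("cal.pkl","rb"))\ndef cam(n):/; s/c=optics.calibration(n); f=/c=CAL[n]; f=/' h.py
python3 - <<'E'
from fitp import *
print(fit("pics/p2_full.png",(567.2,219.7,104.2),15.6,(225,210,325,280)))
print(fit("pics/p1_full.png",(572.9,221.6,85.5),15.6,(225,210,325,280),20,18))
print(fit("pics/side0.png",(557.3+19,216.6+5,55),15.6,(225,210,325,280),20,0))
E
```

```text
(array([31.82005162, 24.6486753 ,  0.28989302]), np.float64(33.916666666666664), np.float64(192.4722222222222))
(array([15.64293981, 20.4683642 , -2.14409722]), np.float64(12.805555555555555), np.float64(197.25))
(array([-0.660424  , 20.65400249,  0.80082006]), np.float64(26.88888888888889), np.float64(275.6666666666667))
```

```bash
python3 - <<'E'
from fitp import *
bar_overlay("pics/p2_full.png","pics/p2a.png",(567.2,219.7,104.2),15.6,31.8,24.6,(240,225,315,270))
bar_overlay("pics/p2_full.png","pics/p2b.png",(567.2,219.7,104.2),15.6,28,24,(240,225,315,270))
a=[cv2.resize(cv2.imread(f"pics/p2{c}.png"),None,fx=.62,fy=.62) for c in"ab"]; cv2.imwrite("pics/p2ab.png",np.vstack(a))
E
```

```text
(no output)
```

View pics/p2ab.png

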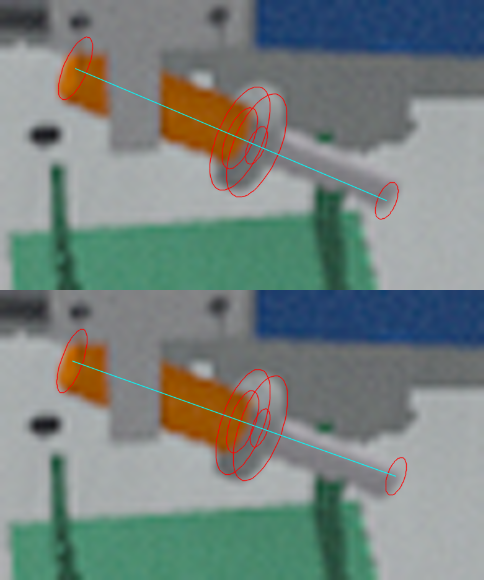

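```bash
python3 -m handwheel '0 0 0 0;0 0 0 0;0 0 0 0;0 0 0 0;0 0 0.005 0;0 0 0.015 0;0 0 0.03 0;0 0 0.05 0' 255 60; python3 - <<'E'
from h import *
print(tri((243,127),(412,121)),tri((274,146),(409,157)))
E
```

```text
t: 8.77
tool_pos: [566.4, 219.6, 157.0]
ee_rot: [[0.268, -0.963, 0.011], [-0.964, -0.268, 0.0], [0.003, -0.011, -1.0]]
contact_force: [-0.1, 0.3, -3.2]
gripper_width: 0.266
(array([ 680.8123956 , -112.98680546,  263.30864596]), np.float64(2.324280620103684)) (array([ 605.4716871 , -125.920715  ,  204.68968126]), np.float64(37.782102979235766))
```

```bash
python3 -m handwheel '0.005 -0.005 0.035 0;0.02 -0.02 0.07 -0.02;0.035 -0.05 0.09 -0.05;0.053 -0.085 0.103 -0.08;0.071 -0.12 0.103 -0.11;0.09 -0.15 0.103 -0.14;0.11 -0.18 0.103 -0.16;0.13 -0.205 0.103 -0.168'; python3 -m handwheel '0 0 0 0;0 0 0 0;0 0 0 0;0 0 0 0;0 0 0 0;0 0 0 0;0 0 0 0;0 0 0 0';python3 v.py q1 200 90 330 190;python3 v.py q1t 280 90 420 195 top
```

```text
t: 9.43
tool_pos: [697.2, 12.2, 261.2]
ee_rot: [[0.101, -0.995, 0.012], [-0.995, -0.101, -0.002], [0.003, -0.012, -1.0]]
contact_force: [0.4, 0.7, -3.2]
gripper_width: 0.261
t: 10.1
tool_pos: [697.1, 12.8, 261.4]
ee_rot: [[0.101, -0.995, 0.013], [-0.995, -0.102, -0.002], [0.003, -0.012, -1.0]]
contact_force: [0.3, 0.1, -3.6]
gripper_width: 0.264
5.8
5.523809523809524
```

View pics/q1.png

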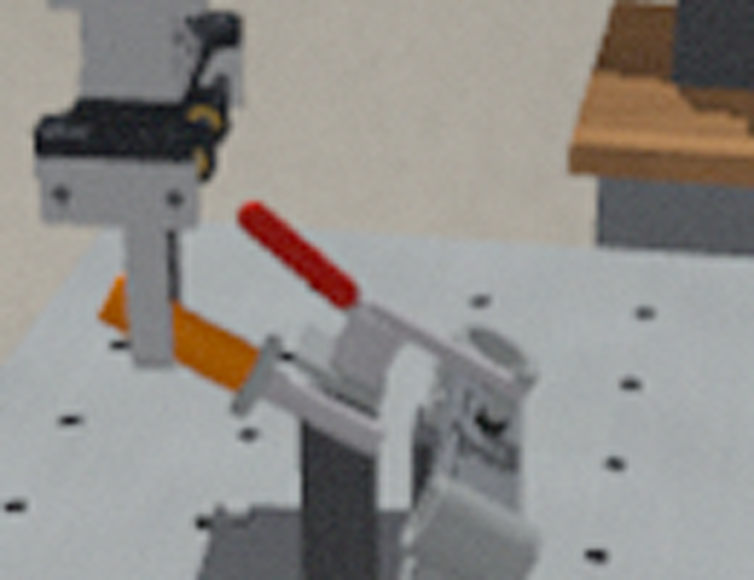

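View pics/q1t.png

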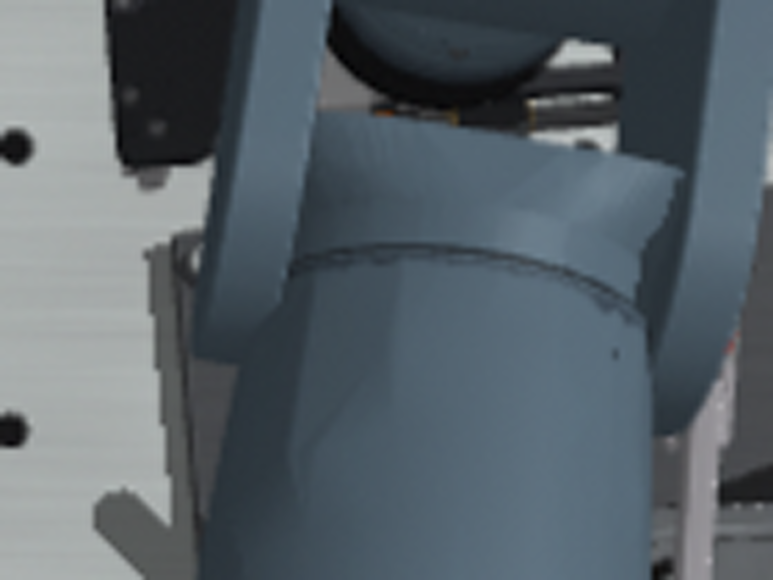

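```bash
python3 - <<'E'
from fitp import *
box=(205,125,300,185)
g=(697.1,12.8,258.4)
print(fit("pics/q1_full.png",g,5.8,box,22,30))
mo=(np.array([546.5,-10,140]),6)
bar_overlay("pics/q1_full.png","pics/q1o.png",g,5.8,30,22,box,mouth=mo)
E
```

```text
(array([31.73323516, 23.19552789, -0.13464417]), np.float64(143.0), np.float64(279.27777777777777))
```

View pics/q1o.png

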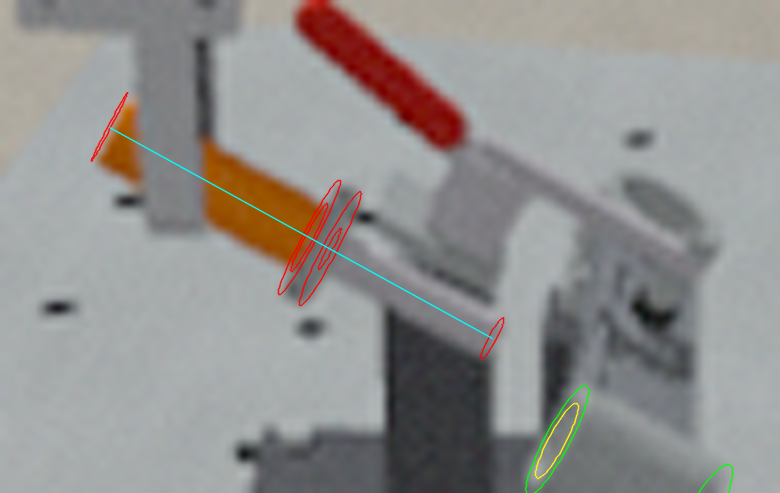

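```bash
python3 -m handwheel '0 -0.011 0 0;0 -0.011 -0.008 0;0 -0.011 -0.016 0;0 -0.011 -0.024 0;-0.003 -0.011 -0.032 0;-0.006 -0.011 -0.04 0;-0.009 -0.011 -0.043 0;-0.009 -0.011 -0.043 0'; python3 v.py q2 200 90 330 190
```

```text
t: 10.87
tool_pos: [686.8, 1.8, 216.5]
ee_rot: [[0.101, -0.995, 0.009], [-0.995, -0.101, -0.002], [0.003, -0.009, -1.0]]
contact_force: [0.2, -0.9, -4.1]
gripper_width: 0.263
5.8
```

```bash
python3 - <<'E'
from fitp import *
o=arm.get_obs();g=o["tool_pos"]+3*o["ee_rot"][:,2];print(o["tool_pos"],g)
mo=(np.array([546.5,-10,140]),6)
bar_overlay("pics/q2_full.png","pics/q2o.png",g,5.8,29.5,21,(235,145,310,200),mouth=mo)
E
```

```text
[687.53429931   1.69257914 217.61874642] [687.56819886   1.68665293 214.61894381]
```

View pics/q2o.png

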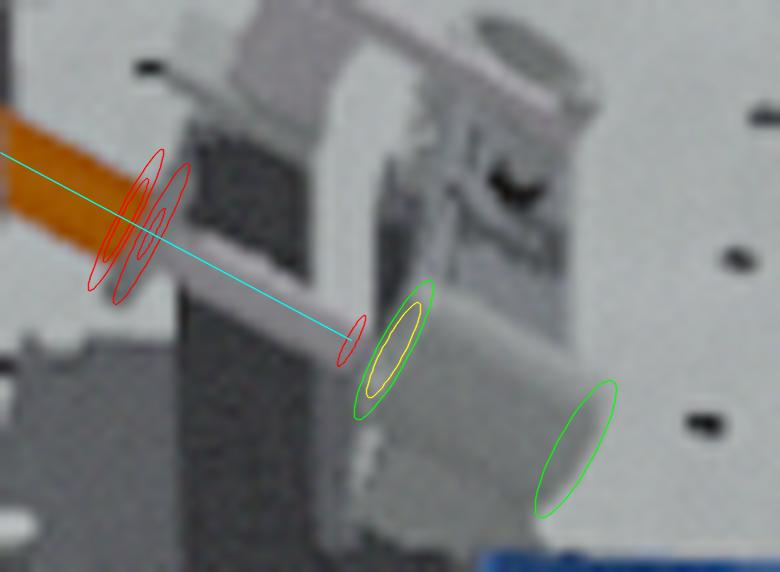

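```bash
python3 - <<'E'
from fitp import *
o=arm.get_obs();g=o["tool_pos"]+3*o["ee_rot"][:,2]
mo=(np.array([546.5,-10,140]),6)
im=cv2.imread("pics/q2_full.png"); im=cv2.resize(im[155:190,245:300],None,fx=14,fy=14,interpolation=cv2.INTER_CUBIC); im=np.clip((im.astype(float)-60)*1.8,0,255).astype(np.uint8);cv2.imwrite("pics/q2z.png",im)
bar_overlay("pics/q2_full.png","pics/q2o.png",g,5.8,29.5,18,(245,155,300,190),mouth=mo)
E
```

```text
(no output)
```

View pics/q2z.png

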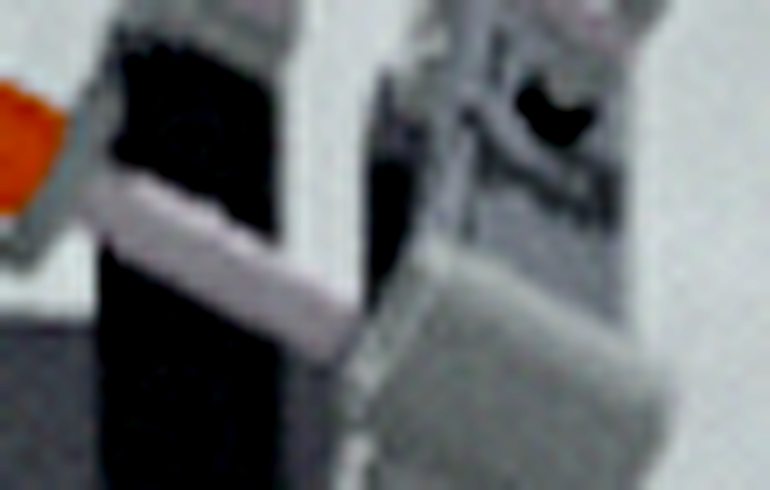

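View pics/q2o.png

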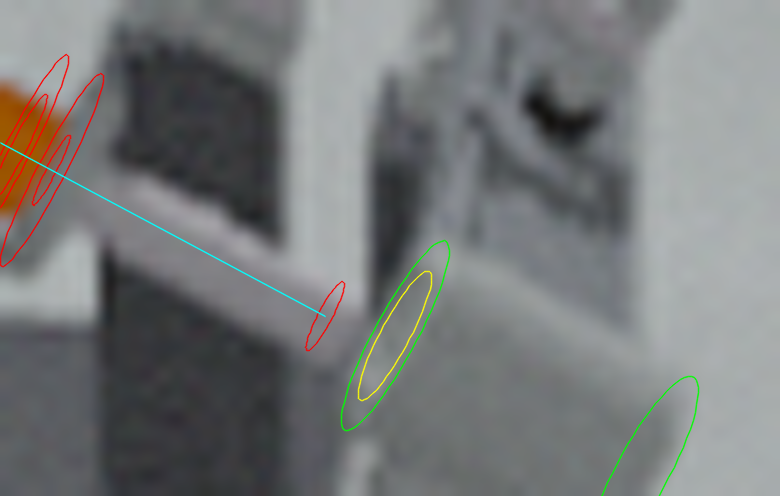

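```bash
python3 -m handwheel '-0.001 0 0.001 0;-0.002 0 0 0;-0.003 0 -0.0005 0;-0.0045 0 -0.001 0;-0.006 -0.0005 -0.002 0;-0.0075 -0.001 -0.003 0;-0.0085 -0.001 -0.0032 0;-0.0085 -0.001 -0.0032 0'
```

```text
t: 11.58
tool_pos: [678.7, 0.7, 214.2]
ee_rot: [[0.101, -0.995, 0.011], [-0.995, -0.101, -0.002], [0.003, -0.011, -1.0]]
contact_force: [0.1, -0.5, -3.9]
gripper_width: 0.264
```

```bash
python3 -m handwheel '-0.0004 0 -0.0002 0;-0.0008 -0.0001 -0.0004 0;-0.0012 -0.0001 -0.0006 0;-0.0016 -0.0001 -0.0009 0;-0.002 -0.0002 -0.0011 0;-0.0024 -0.0002 -0.0013 0;-0.0026 -0.0003 -0.0015 0;-0.0026 -0.0003 -0.0015 0'; python3 v.py q3 245 155 300 190
```

```text
t: 12.25
tool_pos: [676.1, 0.4, 212.6]
ee_rot: [[0.101, -0.995, 0.011], [-0.995, -0.101, -0.002], [0.003, -0.011, -1.0]]
contact_force: [0.9, -1.2, -3.5]
gripper_width: 0.262
14.181818181818182
```

View pics/q3.png

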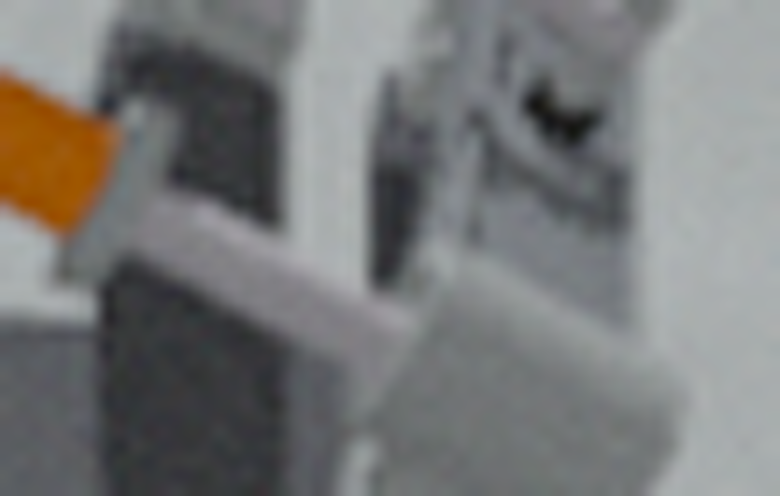

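```bash
python3 -m handwheel '-0.0004 0 -0.0002 0;-0.0008 -0.0001 -0.0004 0;-0.0012 -0.0001 -0.0006 0;-0.0016 -0.0001 -0.0009 0;-0.002 -0.0002 -0.0011 0;-0.0024 -0.0002 -0.0013 0;-0.0026 -0.0003 -0.0015 0;-0.0026 -0.0003 -0.0015 0'
```

```text
t: 12.97
tool_pos: [673.5, 0.1, 211.1]
ee_rot: [[0.101, -0.995, 0.011], [-0.995, -0.101, -0.002], [0.003, -0.011, -1.0]]
contact_force: [0.4, -1.1, -3.3]
gripper_width: 0.264
```

```bash
python3 -m handwheel '-0.0004 0 -0.0002 0;-0.0008 -0.0001 -0.0004 0;-0.0012 -0.0001 -0.0006 0;-0.0016 -0.0001 -0.0009 0;-0.002 -0.0002 -0.0011 0;-0.0024 -0.0002 -0.0013 0;-0.0026 -0.0003 -0.0015 0;-0.0026 -0.0003 -0.0015 0'
```

```text
t: 13.63
tool_pos: [670.8, -0.2, 209.5]
ee_rot: [[0.101, -0.995, 0.011], [-0.995, -0.101, -0.002], [0.003, -0.01, -1.0]]
contact_force: [0.1, -0.2, -3.2]
gripper_width: 0.264
```

```bash
python3 -m handwheel '-0.0004 0 -0.0002 0;-0.0008 -0.0001 -0.0004 0;-0.0012 -0.0001 -0.0006 0;-0.0016 -0.0001 -0.0009 0;-0.002 -0.0002 -0.0011 0;-0.0024 -0.0002 -0.0013 0;-0.0026 -0.0003 -0.0015 0;-0.0026 -0.0003 -0.0015 0'
```

```text
t: 14.3
tool_pos: [668.1, -0.6, 208.0]
ee_rot: [[0.101, -0.995, 0.011], [-0.995, -0.101, -0.002], [0.003, -0.01, -1.0]]
contact_force: [0.5, 0.3, -3.5]
gripper_width: 0.261
```

```bash
python3 -m handwheel '-0.0004 0 -0.0002 0;-0.0008 -0.0001 -0.0004 0;-0.0012 -0.0001 -0.0006 0;-0.0016 -0.0001 -0.0009 0;-0.002 -0.0002 -0.0011 0;-0.0024 -0.0002 -0.0013 0;-0.0026 -0.0003 -0.0015 0;-0.0026 -0.0003 -0.0015 0'
```

```text
t: 14.97
tool_pos: [667.3, -0.8, 208.3]
ee_rot: [[0.101, -0.995, 0.016], [-0.995, -0.101, -0.002], [0.004, -0.016, -1.0]]
contact_force: [5.9, 1.4, -0.4]
gripper_width: 0.261
```

View first.

```bash
python3 v.py q4 245 155 300 190
```

```text
14.181818181818182
```

View pics/q4.png

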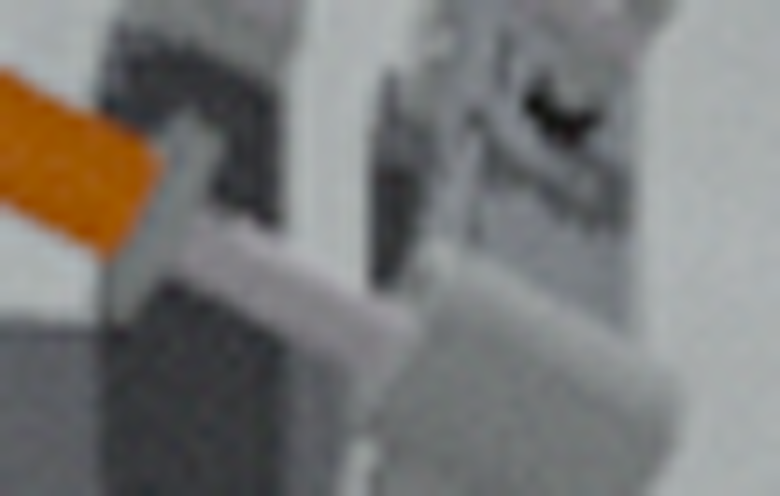

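```bash
python3 -m handwheel '-0.001 0 -0.0005 0;-0.002 -0.0002 -0.001 0;-0.003 -0.0003 -0.0015 0;-0.004 -0.0004 -0.002 0;-0.0045 -0.0005 -0.0025 0;-0.005 -0.0005 -0.003 0;-0.0052 -0.0005 -0.003 0;-0.0052 -0.0005 -0.003 0'
```

```text
t: 15.68
tool_pos: [666.0, -1.4, 209.0]
ee_rot: [[0.101, -0.995, 0.029], [-0.995, -0.101, -0.002], [0.005, -0.028, -1.0]]
contact_force: [10.6, 1.8, 3.1]
gripper_width: 0.26
```

```bash
python3 -m handwheel '-0.002 -0.0002 -0.0012 0;-0.004 -0.0004 -0.0024 0;-0.0062 -0.0006 -0.0036 0;-0.0084 -0.0008 -0.0048 0;-0.0106 -0.001 -0.006 0;-0.0128 -0.0013 -0.0074 0;-0.015 -0.0015 -0.0087 0;-0.017 -0.0018 -0.01 0'
```

```text
t: 16.35
tool_pos: [652.5, -3.2, 202.5]
ee_rot: [[0.1, -0.994, 0.04], [-0.995, -0.1, -0.003], [0.007, -0.04, -0.999]]
contact_force: [11.0, 2.0, 3.6]
gripper_width: 0.262
```

```bash
python3 -m handwheel '-0.002 -0.0002 -0.0012 0;-0.004 -0.0004 -0.0024 0;-0.0062 -0.0006 -0.0036 0;-0.0084 -0.0008 -0.0048 0;-0.0106 -0.001 -0.006 0;-0.0128 -0.0013 -0.0074 0;-0.015 -0.0015 -0.0087 0;-0.017 -0.0018 -0.01 0'; python3 v.py q5 225 145 310 210
```

```text
t: 17.02
tool_pos: [637.9, -4.7, 195.0]
ee_rot: [[0.099, -0.994, 0.048], [-0.995, -0.1, -0.002], [0.007, -0.047, -0.999]]
contact_force: [6.0, 2.3, 1.8]
gripper_width: 0.264
8.923076923076923
```

View pics/q5.png

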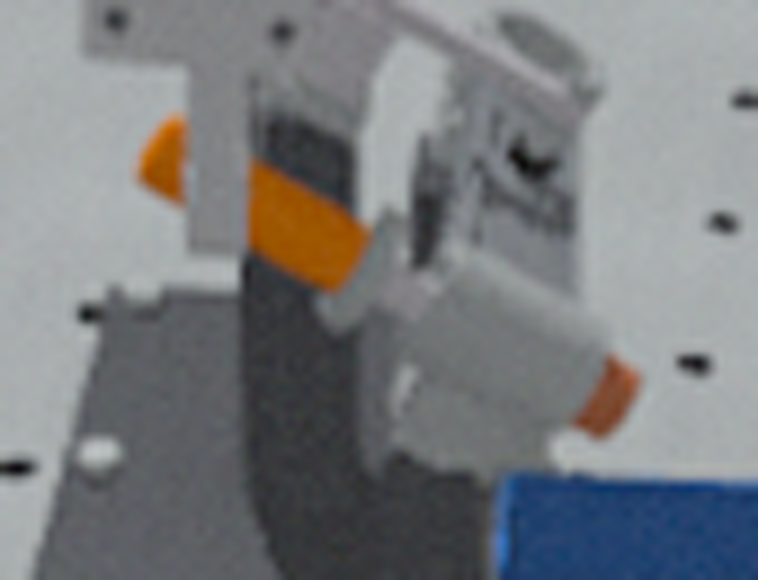

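```bash
python3 -m handwheel '-0.0015 -0.0002 -0.0009 0;-0.003 -0.0003 -0.0018 0;-0.0045 -0.0005 -0.0027 0;-0.006 -0.0006 -0.0036 0;-0.0075 -0.0008 -0.0045 0;-0.009 -0.001 -0.0055 0;-0.0105 -0.0011 -0.0064 0;-0.012 -0.0012 -0.0072 0'; python3 v.py q6 225 145 310 210
```

```text
t: 17.73
tool_pos: [624.2, -5.9, 186.6]
ee_rot: [[0.1, -0.994, 0.043], [-0.995, -0.1, -0.002], [0.006, -0.043, -0.999]]
contact_force: [-0.1, 0.7, -2.3]
gripper_width: 0.261
8.923076923076923
```

View pics/q6.png

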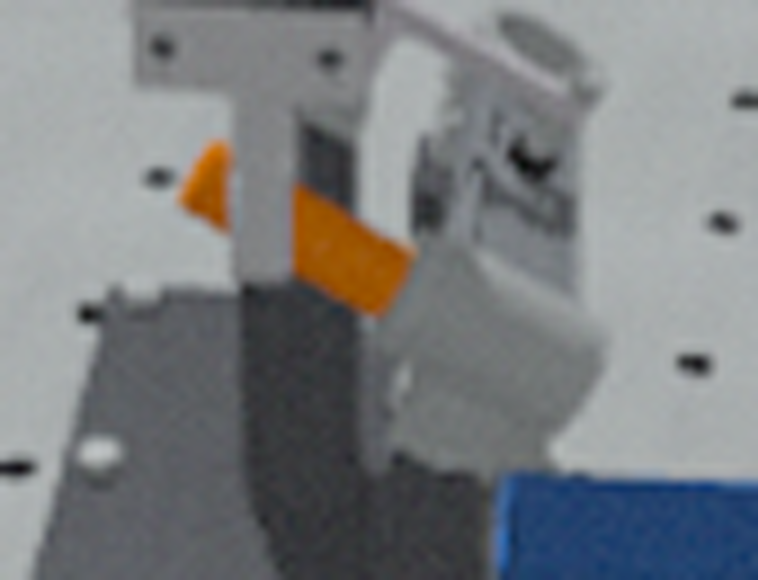

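```bash
python3 -m handwheel '-0.0004 0 -0.0002 0;-0.0008 -0.0001 -0.0004 0;-0.0012 -0.0001 -0.0006 0;-0.0016 -0.0001 -0.0009 0;-0.002 -0.0002 -0.0011 0;-0.0024 -0.0002 -0.0013 0;-0.0028 -0.0003 -0.0016 0;-0.003 -0.0003 -0.0018 0'
```

```text
t: 18.45
tool_pos: [623.4, -6.1, 186.5]
ee_rot: [[0.099, -0.994, 0.05], [-0.995, -0.1, -0.002], [0.007, -0.05, -0.999]]
contact_force: [8.4, 2.5, -1.5]
gripper_width: 0.262
```

```bash
python3 -m handwheel '-0.0005 0 -0.0005 0;-0.001 -0.0001 -0.001 0;-0.0015 -0.0001 -0.0015 0;-0.002 -0.0002 -0.002 0;-0.0025 -0.0002 -0.0025 0;-0.003 -0.0003 -0.003 0;-0.0035 -0.0003 -0.0035 0;-0.0035 -0.0003 -0.0035 0'; python3 v.py q7 225 145 310 210
```

```text
t: 19.12
tool_pos: [623.4, -6.2, 186.2]
ee_rot: [[0.099, -0.993, 0.061], [-0.995, -0.099, -0.002], [0.008, -0.06, -0.998]]
contact_force: [10.3, 3.4, 2.5]
gripper_width: 0.261
8.923076923076923
```

View pics/q7.png

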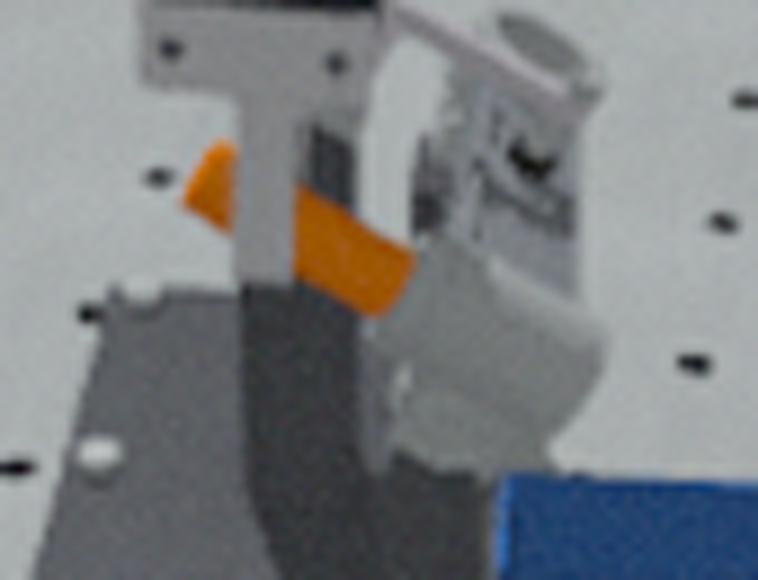

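```bash
python3 -m handwheel '-0.0002 0 -0.0008 0;-0.0004 -0.0001 -0.0016 0;-0.0006 -0.0001 -0.0024 0;-0.0008 -0.0002 -0.0032 0;-0.001 -0.0002 -0.004 0;-0.0012 -0.0002 -0.0048 0;-0.0014 -0.0002 -0.0055 0;-0.0014 -0.0002 -0.0055 0'; python3 v.py q8 225 145 310 210
```

```text
t: 19.83
tool_pos: [624.3, -6.4, 184.2]
ee_rot: [[0.099, -0.993, 0.067], [-0.995, -0.099, -0.002], [0.009, -0.067, -0.998]]
contact_force: [4.5, 4.0, 8.9]
gripper_width: 0.266
8.923076923076923
```

View pics/q8.png

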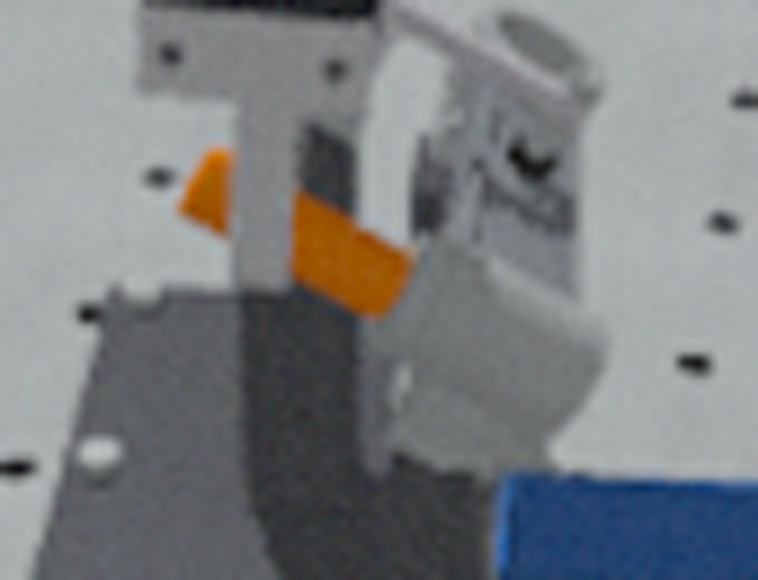

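```bash
python3 -m handwheel '-0.0006 0 -0.0003 0;-0.0012 -0.0001 -0.0006 0;-0.0018 -0.0002 -0.001 0;-0.0024 -0.0002 -0.0013 0;-0.003 -0.0003 -0.0017 0;-0.0036 -0.0004 -0.002 0;-0.0043 -0.0004 -0.0025 0;-0.0043 -0.0004 -0.0025 0'
```

```text
t: 20.55
tool_pos: [623.8, -6.5, 184.9]
ee_rot: [[0.098, -0.992, 0.079], [-0.995, -0.098, -0.001], [0.009, -0.078, -0.997]]
contact_force: [12.4, 5.1, 6.4]
gripper_width: 0.264
```

```bash
python3 -m handwheel '0.002 0.0002 0.001 0;0.004 0.0004 0.002 0;0.006 0.0006 0.0035 0;0.008 0.0008 0.0047 0;0.0105 0.0011 0.006 0;0.013 0.0014 0.0075 0;0.0155 0.0017 0.009 0;0.018 0.002 0.0105 0'; python3 v.py q9 225 145 310 210
```

```text
t: 21.22
tool_pos: [640.3, -4.2, 193.5]
ee_rot: [[0.098, -0.992, 0.074], [-0.995, -0.098, -0.001], [0.008, -0.073, -0.997]]
contact_force: [-4.1, 2.8, -2.3]
gripper_width: 0.259
8.923076923076923
```

View pics/q9.png

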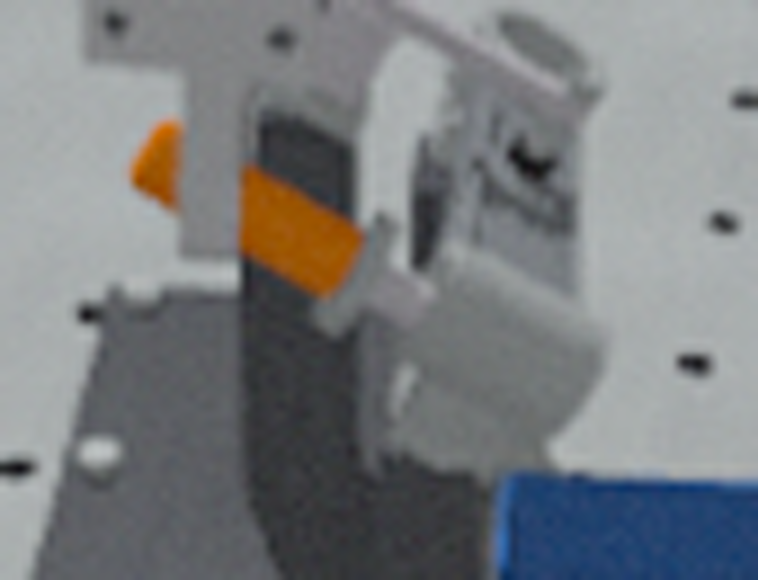

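```bash
python3 -m handwheel '0.0025 0.0002 0.0014 0;0.005 0.0004 0.0028 0;0.0075 0.0007 0.0043 0;0.01 0.001 0.0057 0;0.0125 0.0012 0.0072 0;0.015 0.0015 0.0086 0;0.0175 0.0018 0.01 0;0.02 0.002 0.0115 0'; python3 -m handwheel '0.0025 0.0002 0.0014 0;0.005 0.0004 0.0028 0;0.0075 0.0007 0.0043 0;0.01 0.001 0.0057 0;0.0125 0.0012 0.0072 0;0.015 0.0015 0.0086 0;0.0175 0.0018 0.01 0;0.02 0.002 0.0115 0'
```

```text
t: 21.93
tool_pos: [661.5, -2.4, 206.2]
ee_rot: [[0.098, -0.992, 0.076], [-0.995, -0.098, -0.001], [0.008, -0.075, -0.997]]
contact_force: [-3.9, 1.3, -2.1]
gripper_width: 0.263
t: 22.6
tool_pos: [682.9, -0.8, 218.2]
ee_rot: [[0.098, -0.992, 0.08], [-0.995, -0.099, -0.002], [0.01, -0.079, -0.997]]
contact_force: [0.4, -0.1, -2.5]
gripper_width: 0.263
```

Nearly clear (started contact-free at x≈687). Continue out and up, then look.

```bash
python3 -m handwheel '0.004 0.0004 0.0023 0;0.008 0.0008 0.0046 0;0.012 0.0012 0.007 0;0.016 0.0016 0.0095 0;0.02 0.002 0.013 0;0.022 0.0025 0.025 0;0.022 0.0025 0.045 0;0.022 0.0025 0.06 0'; python3 v.py r1 200 90 330 210
```

```text
t: 23.27
tool_pos: [705.4, 1.8, 280.1]
ee_rot: [[0.098, -0.992, 0.081], [-0.995, -0.099, -0.002], [0.01, -0.08, -0.997]]
contact_force: [0.1, 0.3, -2.6]
gripper_width: 0.263
4.833333333333333
```

View pics/r1.png

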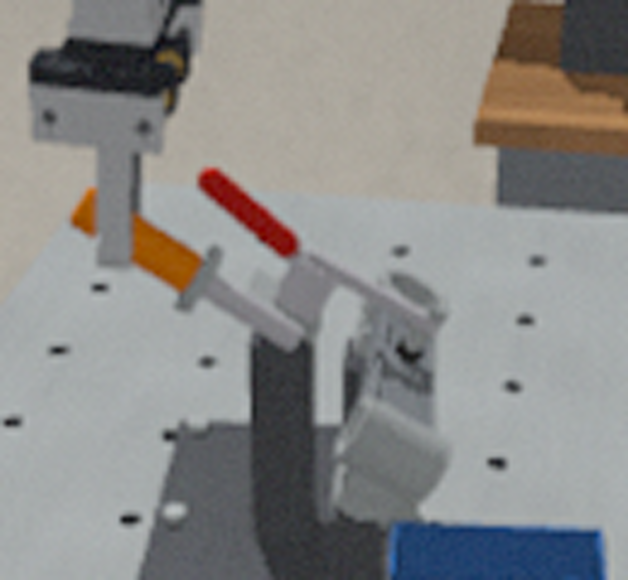

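```bash
python3 - <<'E'
from fitp import *
o=arm.get_obs();g=o["tool_pos"]+3*o["ee_rot"][:,2];print(g)
for p,s,c in((32,22.7,"a"),(35,22.7,"b")): bar_overlay("pics/r1_full.png",f"pics/r1{c}.png",g,5.7,p,s,(205,115,285,170))
a=[cv2.resize(cv2.imread(f"pics/r1{c}.png"),None,fx=.7,fy=.7) for c in"ab"]; cv2.imwrite("pics/r1ab.png",np.vstack(a)[:,:])
E
```

```text
[707.26483195   1.53140926 281.71014842]
```

View pics/r1ab.png

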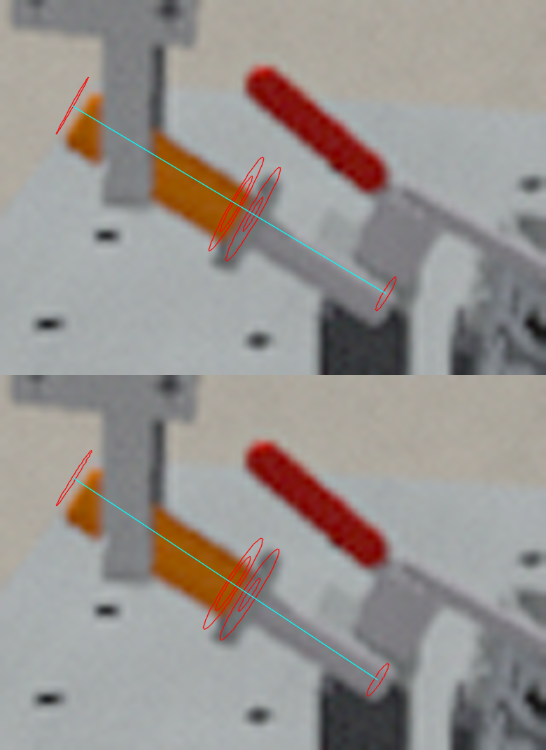

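```bash
python3 -m handwheel '-0.005 0.02 0 0;-0.02 0.05 0 0.02;-0.04 0.082 0 0.05;-0.06 0.114 0 0.08;-0.08 0.144 0 0.11;-0.1 0.172 0 0.14;-0.122 0.198 0 0.16;-0.144 0.216 -0.01 0.169'; python3 -m handwheel '0 0 -0.01 0;0 0 -0.03 0;0 0 -0.05 0;0 0 -0.07 0;0 0 -0.085 0;0 0 -0.1 0;0 0 -0.11 0;0 0 -0.11 0'; python3 -c "
from plant import arm;print(arm.get_obs()['tool_pos'],arm.get_obs()['contact_force'])";python3 v.py r2 220 190 330 290; python3 v.py r2t 270 90 420 290 top
```

```text
t: 23.98
tool_pos: [563.0, 219.8, 277.4]
ee_rot: [[0.266, -0.96, 0.092], [-0.964, -0.266, 0.013], [0.012, -0.092, -0.996]]
contact_force: [0.0, -0.0, -3.0]
gripper_width: 0.263
t: 24.65
tool_pos: [561.7, 219.3, 164.7]
ee_rot: [[0.266, -0.96, 0.087], [-0.964, -0.266, 0.012], [0.012, -0.087, -0.996]]
contact_force: [0.1, 0.1, -4.1]
gripper_width: 0.264
[561.66593602 219.25648434 164.73092878] [ 0.0704552   0.10137126 -4.07811579]
5.8
2.9
```

View pics/r2.png

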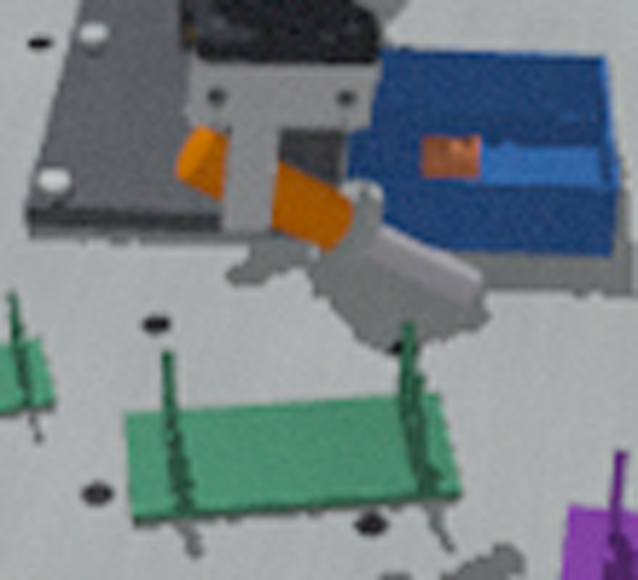

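View pics/r2t.png

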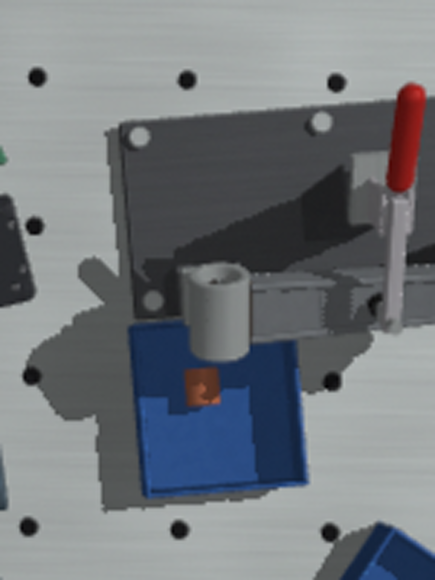

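```bash
python3 -m handwheel '0.001 -0.001 -0.008 0;0.001 -0.001 -0.016 0;0.001 -0.001 -0.024 0;0.001 -0.001 -0.032 0;0.001 -0.001 -0.038 0;0.001 -0.001 -0.043 0;0.001 -0.001 -0.045 0;0.001 -0.001 -0.045 0';python3 v.py r3 225 205 325 290
```

```text
t: 25.42
tool_pos: [563.9, 218.6, 121.9]
ee_rot: [[0.266, -0.96, 0.091], [-0.964, -0.266, 0.013], [0.012, -0.091, -0.996]]
contact_force: [-0.6, 0.5, -3.9]
gripper_width: 0.261
6.823529411764706
```

View pics/r3.png

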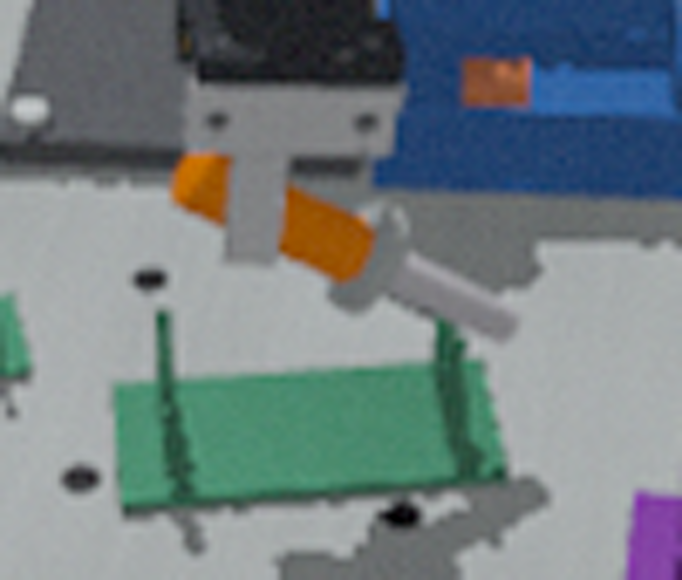

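```bash
python3 -m handwheel '-0.0005 0 -0.001 0;-0.001 0 -0.002 0;-0.001 0 -0.0035 0;-0.001 0 -0.005 0;-0.001 0 -0.0065 0;-0.001 0 -0.008 0;-0.001 0 -0.009 0;-0.001 0 -0.009 0';python3 v.py r4 225 205 325 290
```

```text
t: 26.13
tool_pos: [563.2, 218.8, 113.4]
ee_rot: [[0.266, -0.96, 0.092], [-0.964, -0.266, 0.013], [0.012, -0.092, -0.996]]
contact_force: [-1.1, 1.0, -3.0]
gripper_width: 0.266
6.823529411764706
```

View pics/r4.png

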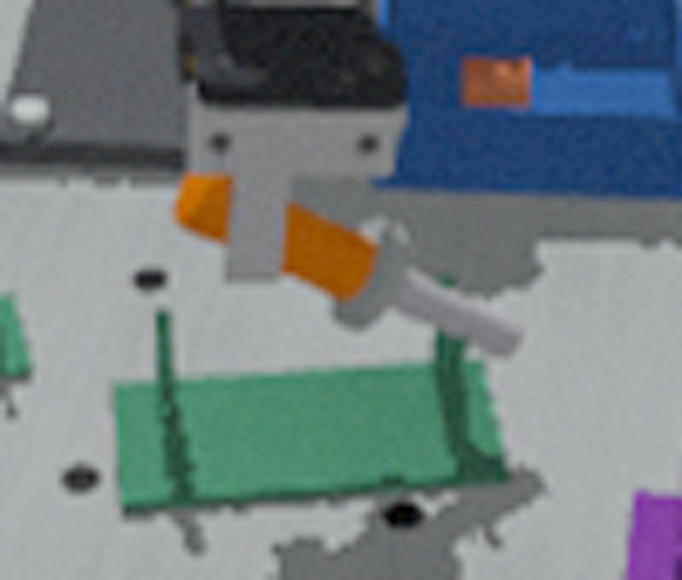

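```bash
python3 -m handwheel '0 0 0 0;0 0 0 0;0 0 0 0;0.002 0.0005 -0.004 0;0.004 0.001 -0.008 0;0.006 0.0015 -0.012 0;0.008 0.002 -0.016 0;0.0095 0.0025 -0.02 0' 255 4; python3 v.py r5 225 205 325 290
```

```text
t: 26.85
tool_pos: [573.2, 221.3, 93.1]
ee_rot: [[0.266, -0.96, 0.092], [-0.964, -0.266, 0.013], [0.012, -0.092, -0.996]]
contact_force: [1.4, 1.2, -2.1]
gripper_width: 0.272
6.823529411764706
```

View pics/r5.png

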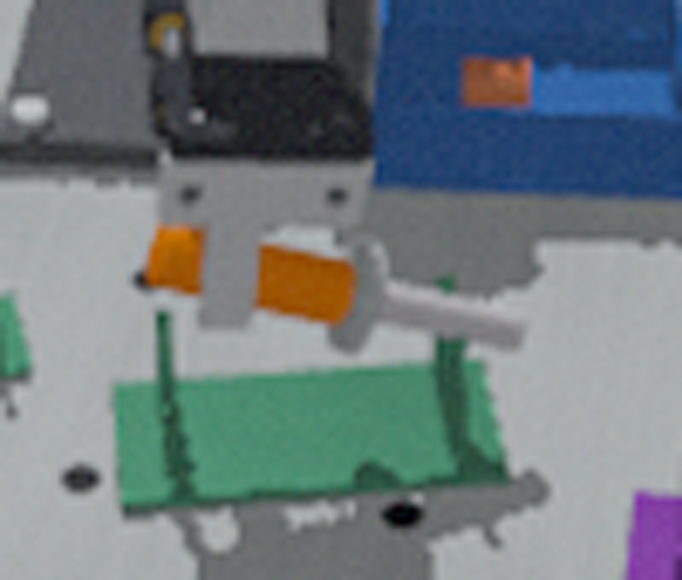

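```bash
python3 -m handwheel '0.0015 0.0004 -0.004 0;0.0025 0.0007 -0.008 0;0.0035 0.001 -0.012 0;0.0042 0.0012 -0.016 0;0.005 0.0013 -0.02 0;0.0053 0.0014 -0.024 0;0.0055 0.0015 -0.028 0;0.0055 0.0015 -0.029 0'; python3 v.py r6 225 205 325 290
```

```text
t: 27.57
tool_pos: [577.9, 222.6, 62.4]
ee_rot: [[0.266, -0.96, 0.09], [-0.964, -0.266, 0.013], [0.012, -0.09, -0.996]]
contact_force: [2.0, -0.4, -1.4]
gripper_width: 0.277
6.823529411764706
```

View pics/r6.png

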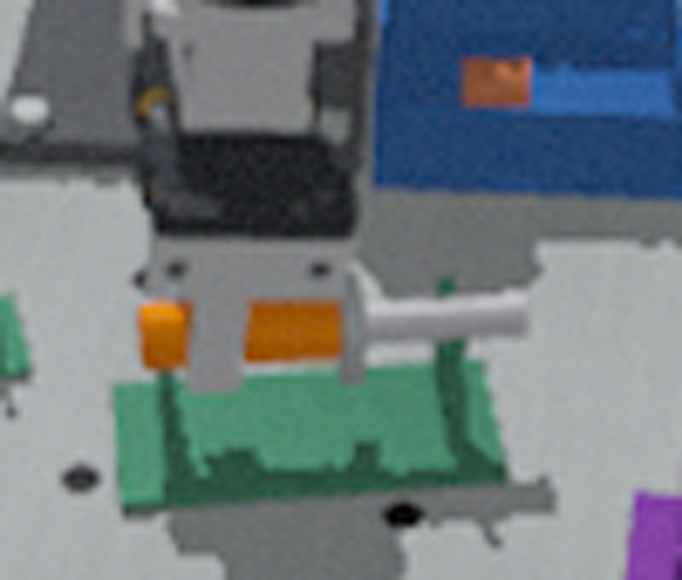

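```bash
python3 -m handwheel '0 0 -0.001 0;0.0002 0 -0.002 0;0.0003 0 -0.003 0;0.0003 0 -0.004 0;0.0003 0 -0.0045 0;0.0003 0 -0.0045 0;0.0003 0 -0.0045 0;0.0003 0 -0.0045 0'; python3 v.py r7 225 205 325 290
```

```text
t: 28.28
tool_pos: [578.9, 222.7, 59.4]
ee_rot: [[0.266, -0.96, 0.091], [-0.964, -0.266, 0.013], [0.012, -0.091, -0.996]]
contact_force: [-2.4, -0.8, 5.2]
gripper_width: 0.275
6.823529411764706
```

View pics/r7.png

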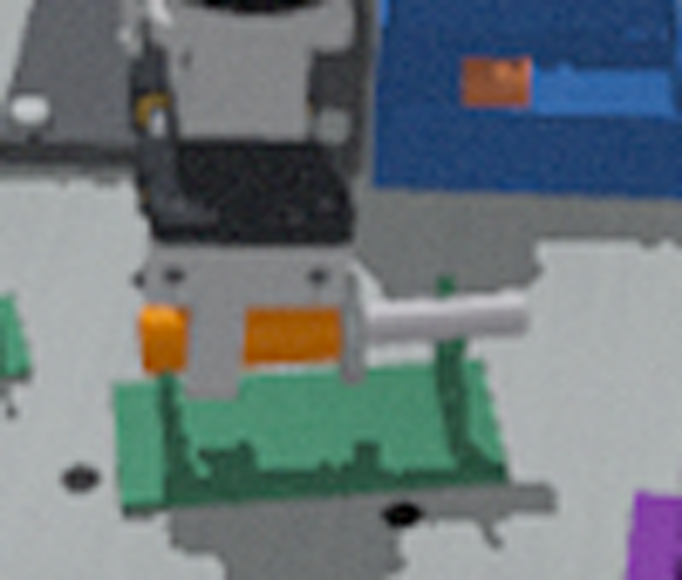

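```bash
python3 -m handwheel '0 0 0.001 0;0 0 0.001 0;0 0 0.001 0;0 0 0.001 0;0 0 0.001 0;0 0 0.001 0;0 0 0.001 0;0 0 0.001 0' 60; python3 -m handwheel '0 0 0 0;0 0 0.005 0;0 0 0.01 0;0 0 0.02 0;0 0 0.04 0;0 0 0.06 0;0 0 0.09 0;0 0 0.12 0'; python3 -m handwheel '0 0 0.03 0;-0.02 -0.03 0.06 0;-0.05 -0.06 0.06 0;-0.08 -0.09 0.06 0;-0.11 -0.12 0.06 0;-0.13 -0.15 0.06 0;-0.13 -0.19 0.06 0;-0.13 -0.22 0.06 0'; python3 v.py s1 0 0 560 420;python3 v.py s1t 0 0 560 420 top
```

```text
t: 29.0
tool_pos: [578.8, 222.7, 60.3]
ee_rot: [[0.266, -0.96, 0.091], [-0.964, -0.266, 0.013], [0.012, -0.091, -0.996]]
contact_force: [-0.0, -0.8, 0.3]
gripper_width: 0.757
t: 29.67
tool_pos: [578.4, 222.6, 181.9]
ee_rot: [[0.266, -0.96, 0.09], [-0.964, -0.266, 0.013], [0.012, -0.09, -0.996]]
contact_force: [0.3, -0.4, 0.0]
gripper_width: 0.763
t: 30.33
tool_pos: [447.3, 0.9, 243.3]
ee_rot: [[0.266, -0.959, 0.093], [-0.964, -0.266, 0.011], [0.014, -0.093, -0.996]]
contact_force: [-0.4, 0.8, 0.6]
gripper_width: 0.761
1.380952380952381
1.380952380952381
```

View pics/s1.png

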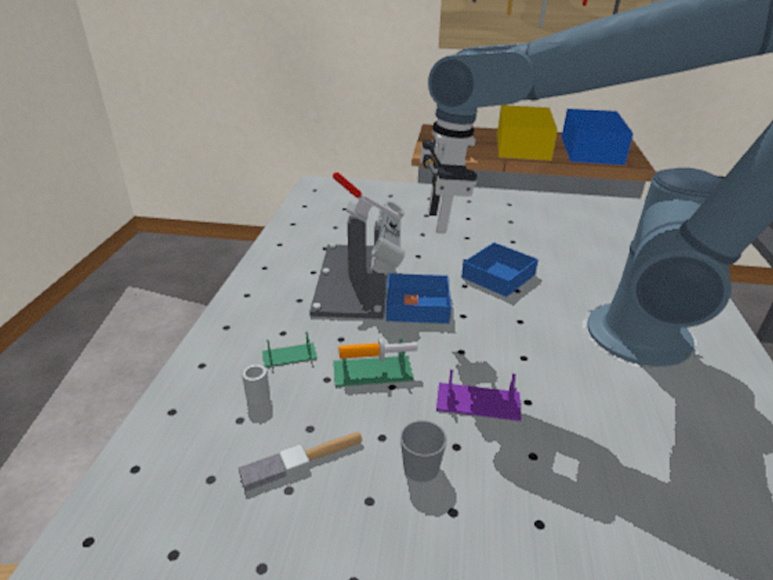

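View pics/s1t.png

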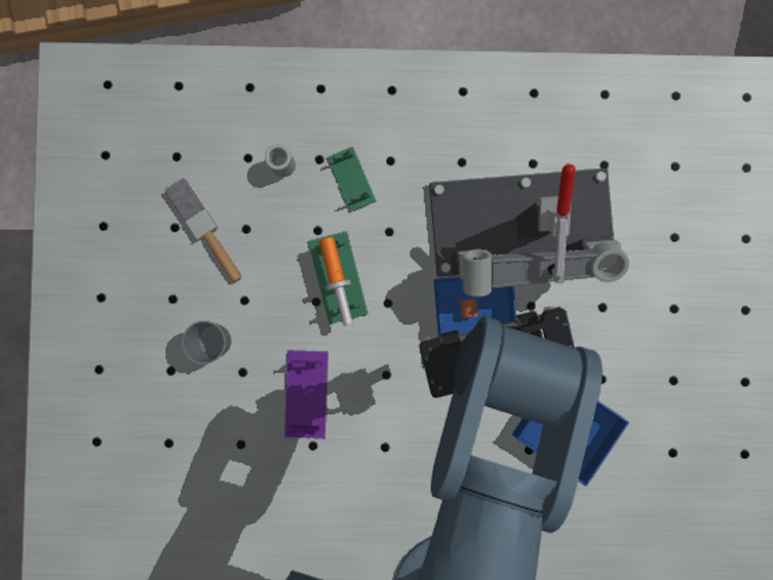

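Everything looks in place. I'll compare the rest, bar and bystanders numerically with the start pictures.

```bash
python3 - <<'E'
import cv2,numpy as np
def om(f,box):
    im=cv2.imread(f);h=cv2.cvtColor(im,cv2.COLOR_BGR2HSV);o=(h[:,:,0]<18)&(h[:,:,1]>150)&(h[:,:,2]>100)
    m=np.zeros_like(o);x0,y0,x1,y1=box;m[y0:y1,x0:x1]=o[y0:y1,x0:x1];p=np.argwhere(m)[:,::-1].astype(float);u=np.linalg.eigh(np.cov(p.T))[1][:,1];return p.mean(0).round(2),np.degrees(np.arctan(u[1]/u[0])).round(2)
for a,b,bx in(("top0","s1t_full",(225,165,260,215)),("side0","s1_full",(235,240,290,270))):
    print(a,om(f"pics/{a}.png",bx),om(f"pics/{b}.png",bx))
for a,b,bs in(("top0","s1t_full",{"tray":(310,195,345,220),"cup":(125,225,170,270),"brush":(110,120,180,210),"bush":(180,95,220,135),"bar":(220,165,270,240)}),("side0","s1_full",{"tray":(275,195,330,240),"cup":(285,300,330,352),"brush":(165,305,270,360),"bush":(170,258,200,300),"bar":(238,240,308,285)})):
    A=cv2.imread(f"pics/{a}.png",0).astype(np.float32);B=cv2.imread(f"pics/{b}.png",0).astype(np.float32)
    for k,(x0,y0,x1,y1) in bs.items(): print(a,k,np.round(cv2.phaseCorrelate(A[y0:y1,x0:x1],B[y0:y1,x0:x1])[0],2),np.abs(A-B)[y0:y1,x0:x1].mean().round(1))
E
```

```text
top0 (array([239.99, 187.75]), np.float64(75.99)) (array([239.87, 187.84]), np.float64(76.17))
side0 (array([259.64, 254.22]), np.float64(-2.56)) (array([259.66, 254.19]), np.float64(-3.38))
top0 tray [0.01 0.36] 5.0
top0 cup [0.47 0.49] 7.2
top0 brush [0.01 0.  ] 9.0
top0 bush [-0.    0.01] 8.3
top0 bar [0.01 0.56] 7.7
side0 tray [-0.09  0.47] 4.0
side0 cup [ 0.44 -0.01] 3.2
side0 brush [-0.01 -0.05] 3.3
side0 bush [-0.    0.58] 3.3
side0 bar [-0.03  0.46] 3.3
```

```bash
python3 -c "
from plant import arm; print(arm.get_obs()['t'],arm.get_obs()['joint_vel'].round(1)); print(arm.hand_in())"
```

```text
30.4333 [ 4.4  1.1 -0.4  1.5  0.4  3.1]
the job is handed in; nothing more can be done
None
```

The plug is out and lying in the blue catch tray under the tube, and the bar is back in the large green rest. I handed the job in at about 30.4 s.

**What I did**
- **Tilt:** the moves cannot tilt the tool, so I gripped the bar 22 mm behind its origin at 3 N. I lifted it with the rod still on the front vee until it hung nose-down at about 30°, then clamped at 60 N.
- **Entry:** the top picture suggested the icicle was near the upper rim. I entered held about 5 mm off the axis, low and to −y, and passed the icicle on the first try without feeling it.
- **Push:** the plug slid at about 12–13 N. I pressed the shoulder home until an axial push of about 16 N gave no further movement.
- **Return:** I drew the bar out along the bore and lowered it back into its vees with a light grip.

**Last checks**
- **Plug:** seen in the tray in both pictures.
- **Bar:** within about 0.15 pixel of its starting place in both pictures. Its direction is within 0.2° from the top and about 0.8° from the side, where the reading is coarse.
- **Tray, cup, brush and spare bush:** no movement beyond 0.6 pixel, which is about 1 mm or more in these pictures.
- **Forces:** the highest force I read was about 16 N, against limits of 40 N and 120 N.

**Less certain**
- **Tool tilt:** the tool leaned up to about 5° during pushing, because each call starts from the deflected pose. The shoulder first met the tube tilted by 2–3°, so I lowered the grip to square it. I judged it seated from the force and a picture, not from a measured gap.
- **Bystander readings:** 0.6 pixel is the noise of this comparison, so a smaller shift would not show.

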